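Hang a washed visor headband to dry and set the dryer

TASK

Gently hang the washed blue headband over the middle of the red bar of the drying stand, so that the bar lies under its crown and one leg hangs down on each side, and let go of it. Then swing the clear cover on the sloping control box up and right back so that it stays open by itself, and turn the dial beneath it clockwise until its white pointer is at the green mark. Leave the cover open, and leave the jar, the spatula, the beaker and the brass weight that stand about where they are.

Things in the scene. Friction and masses are not known exactly. Their poses are not given: they have to be found in the camera images.
- visor: Headband frame of a face shield: rigid blue inverted-U arch, 133 mm high, 164 mm wide over two orange end knobs, 150 g, standing arch-up on grey temple pads (16 x 34 x 48 mm high, at x = +-66 mm, 116 mm free between). Origin: underside, midway between the feet; z up to the crown, x across from leg to leg, y along the band's 24 mm width. To hang it, its feet must pass over the bar.
- visor_mid (a point): Half-way up the headband, 66 mm above its origin, in the empty middle of the arch; axes as visor. The arch is a half circle in the x-z plane about a point 4 mm below this one, mean radius 68 mm, band 6 mm thick: 35 degrees to either side of the crown the band is at x = +-39, z = +52 mm from here. Gripped there across its width, the fingers stay clear of the bar.
- visor_crown (a point): Middle of the band at the headband's crown, 130 mm above its origin (inner face 3 mm lower); axes as visor.
- stand: Drying stand, fixed: white warm-air base 200 x 230 mm, 25 mm high, two posts (16 mm) at y = +-105 mm carrying a straight red bar, 16 mm in diameter and 230 mm long, along its y axis. Origin: centre of the underside; z up. Bar axis 165 mm above the bench, top at 173 mm.
- bar_mid (a point): Middle of the red bar, on its axis; y runs along the bar.
- console: Dryer control box, fixed, 160 mm deep (x), 170 mm wide (y). White panel slopes up at 30 degrees from 35 mm high at the front (x = -80 mm) to 127 mm at the back. Origin: centre of the underside, z up. Panel normal (-0.5, 0, 0.866), up-slope (0.866, 0, 0.5). Dial axis: the normal through (15.3, 0, 90) mm. Cover hinge: parallel to y through (69.6, 0, 126) mm.
- dial_grip (a point): On the dial's axis, 30 mm off the panel, at the height to grip. The dial: grey disc (44 mm diameter, 6 mm thick) with a black bar grip 44 mm long, 12 mm wide, its top 40 mm off the panel. z is the panel normal, x points along the bar to the end with the white pointer line.
- dial (a joint): Dial angle, rad: 0 = pointer up-slope, grows clockwise seen facing the panel, 0 to 2.4; the green mark is at 1.40. Stays where it is left (friction 0.03 N m).
- guard_tab (a point): Middle of the cover's yellow lifting tab, where to take it: 20 mm wide (y), 6 mm thick, sticks out 42 mm from the cover's free lower end (108 to 150 mm from the hinge; this point 132 mm); when shut it is parallel to the panel, 51 mm off it. x: from tab to hinge, y: along the hinge, z: out of the cover's outer face. The hinge line lies 132 mm along +x and 47 mm along -z from here.
- guard (a joint): Opening angle of the clear cover over the dial, rad: 0 = shut, grows as its free end swings up and towards the back of the box, stop at 2.0. A hood 108 mm long, 84 mm wide, 49 mm high, hinged at the panel's upper edge; the stiff hinge (0.08 N m) holds it wherever it is left. Square to the panel at 1.57; open enough from 1.5 on.
- beaker: Glass beaker, 68 mm wide, 85 mm high; to be left alone. Origin under its middle.
- jar: Small amber jar, 48 mm wide, 55 mm high; to be left alone. Origin under its middle.
- spatula: Spatula lying flat, 160 mm long; to be left alone. Origin under its middle.
- weight: Brass weight, 36 mm wide, 54 mm high; to be left alone. Origin under its middle.

How it is judged:
By the outcome, as a careful person would: the job done as asked, in the order asked, and still so for the second after the job is handed in, with the robot touching nothing.
It also fails if it takes over 72 s, if anything falls off the work surface, if the arm or the gripper's body presses on something with over 40 N, if the wrist force passes 120 N, or if a joint passes its speed limit or range.

ROBOT

A 7-joint arm with a two-finger parallel gripper is mounted at the origin on the work surface. World frame = base frame: x ahead of the robot, y to its left, z up, the work surface at z = 0. Lengths are in m, angles in degrees, forces in N, time in s.
With the tool pointing down it reaches from about 0.425 to 0.875 m from the base axis. Payload 4.7 kg.
Tool frame: the origin (TCP) lies on the centre line of the jaws, within the pads' length; the fingertips stand ahead of it and the grasp point (between the pads) lies 2 mm behind it (env.tip_reach is the x of the fingertips in the tool frame, in m); x points along the fingers, z is the direction in which the jaws open and shut, and the axes are right-handed (so a half turn about x gives the same grasp; the last joint's range is limited). The gripper opens to 87 mm and grips with 3 to 60 N. Pads are 19 mm wide; open, the fingers measure 117 mm over their backs; the gripper's body (75 mm by 190 mm) begins 51 mm behind the grasp point.
Start: joints at [70.881, 18.392, -4.016, 83.108, 1.295, 78.541, -3.26], TCP at [0.222, -0.611, 0.24] pointing down, gripper open.
Joint ranges: [-163.93, 163.93], [-17.29, 119.83], [-79.2, 71.16], [3.27, 140.29], [-89.18, 269.18], [5.43, 117.66], [-154.24, 154.24]. Speed limits (degrees/s): [147.25, 147.25, 180, 180, 180, 180, 180].

INTERFACE

Orientations are given as [roll, pitch, yaw] about the fixed x, y, z axes, in that order (R = Rz(yaw) Ry(pitch) Rx(roll)).
In Python, from cell import telemetry, optics, env, models gives the robot as it stands.
- The arm moves only by the shell command python3 -m pendant 'ROWS' [FORCE]. ROWS is JSON, a list of rows, each a list of 3 entries, a list of its own where there are three numbers: the finger opening in mm, from 0 to 87, then the shift along the tool's x, y, z in mm, then the turn, a rotation vector about the tool's x, y, z in rad. A call has 1 to 10 rows; each row is the pose to reach, as a shift and turn from the pose commanded when the call began, along the tool's axes at that moment; what a row does not reach only later rows make up. A row lasts 1/12 s, in which the tool goes at most 41.7 mm and 7.16 degrees, less where a joint would pass 70% of its speed; a pose out of reach is approached as far as the arm can. A call with a gripper value outside its range is refused whole. The fingers move at their own pace and stop on an object; FORCE is the grip in N (left out, the last holds). Time passes only in rows, so rows that repeat a pose let the fingers close. It gives the time, the measured TCP pose, the force and the opening at its end, in the units of the state.
- telemetry.get_obs(): the state, without advancing time (a new reading comes with each control period).
- optics.read_camera(name): name is "scene" or "top"; returns a dict with "image" (384x512x3 uint8, blue, green, red), "range_z" (384x512 float32, m along the optical axis (not along the pixel's ray), 0 where there is no reading), "fx", "fy", "cx", "cy" (pixels), "k1" (the pictures are not rectified: a ray, as slopes to the right and down, at radius r is drawn at 1 + k1 r^2 times it, then the intrinsics apply), "cam_to_world" (4x4, takes a point from camera to world coordinates). Camera axes: x right, y up, looking along -z (the intrinsics and any distortion apply to the point x, -y, -z); pixel columns grow to the right and rows downward; lengths in m; the calibration is good to about 2 mm. A picture is of the moment at which its call begins.
- env.sign_off(): hands the job in, once; it reports no verdict.
Trained networks look in the newest picture that a camera, given by its name, has taken for a name from the list of things; names that differ only in an ending like _2 or _b are one class to them, and where a whole thing is asked for, a point or a joint stands for the part that bears it (a point fixed in the world has none). Each returns a list of dicts, best first, with "confidence" (0 to 1); they miss things now and then, are a little off and sometimes report something else, mostly with a low value. They report only what shows in the picture. A call takes as long as a camera call.
- models.masks_of(camera, label): "pixels" (384x512 bool, what is visible of it) and "extent" ([left, top, right, bottom] as shares, 0 to 1, of the picture: columns of its width, rows of its height, round what is visible of it).
- models.landmark_of(camera, label): "centre" ([row, column] as shares, 0 to 1, of the picture: columns of its width, rows of its height: a listed point, or the origin of a listed thing).
The state is a dict: "time_s": time; "qpos": joint angles; "joint_velocities": joint speeds; "effort": joint torques, N m; "tool_pos": TCP position; "tool_rot": TCP orientation; "force": force on the tool from outside, world axes, zero at the start; "wrist_torque": the same for the moment, N m; "grip_width": finger opening in m.
Only numpy, scipy, OpenCV 4.12 (cv2) and the standard library are available. Lean on these libraries where they do the work, as an engineer would, in place of code of your own. Each camera call takes 0.05 s, during which the arm holds its last target.

## Working session

There is one attempt and no reset: what is moved stays moved. The work goes in short steps, Python scripts to look and compute and a shell command to move; the robot and the scene stay as the last step left them, time stands still between calls to the robot, and variables do not carry over. Pictures are saved under pics/ and viewed, and the job is handed in when it is done.

```bash
ls; mkdir -p pics; cat > h.py <<'E'
import numpy as np, cv2
from scipy.spatial.transform import Rotation as R
from cell import telemetry, optics, env, models
def cam(n,save=None):
    c=optics.read_camera(n)
    if save: cv2.imwrite('pics/'+save,c['image'])
    return c
def und(c,u,v):
    xd=np.stack([(np.asarray(u,float)-c['cx'])/c['fx'],(np.asarray(v,float)-c['cy'])/c['fy']],-1)
    s=xd.copy()
    for _ in range(20): s=xd/(1+c['k1']*(s**2).sum(-1,keepdims=True))
    return s
def pts(c,u,v,d=None):
    u=np.asarray(u);v=np.asarray(v)
    if d is None: d=c['range_z'][v.astype(int),u.astype(int)]
    s=und(c,u,v); p=np.stack([s[...,0]*d,-s[...,1]*d,-d*np.ones_like(s[...,0])],-1)
    T=np.array(c['cam_to_world']); return p@T[:3,:3].T+T[:3,3]
def proj(c,P):
    T=np.array(c['cam_to_world']); p=(np.asarray(P)-T[:3,3])@T[:3,:3]
    s=np.stack([p[...,0]/-p[...,2],-p[...,1]/-p[...,2]],-1)
    s=s*(1+c['k1']*(s**2).sum(-1,keepdims=True))
    return np.stack([s[...,0]*c['fx']+c['cx'],s[...,1]*c['fy']+c['cy']],-1)
def tool():
    o=telemetry.get_obs(); return np.array(o['tool_pos']),R.from_euler('xyz',o['tool_rot'],degrees=True)
E
python3 - <<'E'
from h import *
for n in('scene','top'):
    c=cam(n,n+'0.png'); print(n,c['fx'],c['cx'],c['cy'],c['k1'],np.round(c['cam_to_world'],3).tolist())
    for l in ['visor','stand','console','beaker','jar','spatula','weight','guard']:
        m=models.masks_of(n,l)
        for q in m[:2]:
            v,u=np.nonzero(q['pixels']); P=pts(c,u,v); P=P[c['range_z'][v,u]>0]
            print(l,round(q['confidence'],2),len(v),np.round(q['extent'],3), np.round(np.median(P,0),3),np.round(np.percentile(P,2,axis=0),3),np.round(np.percentile(P,98,axis=0),3))
    for l in ['visor','visor_mid','visor_crown','stand','bar_mid','console','dial_grip','guard_tab']:
        for q in models.landmark_of(n,l)[:1]:
            r,k=q['centre']; print(l,round(q['confidence'],2),k*512,r*384,np.round(pts(c,min(511,k*512),min(383,r*384)),3))
print(telemetry.get_obs(),env.tip_reach)
E
```

```text
pics
scene 363.1087971415683 257.20183462967356 197.21654378183112 -0.09494064597009469 [[0.723, -0.489, 0.487, 0.943], [0.69, 0.492, -0.53, -0.425], [0.02, 0.72, 0.694, 0.689], [0.0, 0.0, 0.0, 1.0]]
visor 0.78 1209 [0.452 0.478 0.534 0.659] [ 0.54  -0.028  0.072] [ 0.462 -0.076 -0.001] [0.568 0.084 0.134]
stand 0.56 10710 [0.129 0.59  0.393 1.   ] [ 0.541 -0.345  0.02 ] [ 0.408 -0.434  0.013] [ 0.634 -0.238  0.172]
console 0.58 4738 [0.567 0.316 0.75  0.536] [0.585 0.285 0.075] [0.469 0.22  0.002] [0.649 0.367 0.164]
beaker 0.96 1476 [0.488 0.79  0.56  0.923] [ 0.747 -0.171  0.051] [ 0.721 -0.21  -0.001] [ 0.783 -0.146  0.085]
jar 0.8 333 [0.46  0.397 0.487 0.468] [0.363 0.139 0.036] [0.336 0.126 0.002] [0.377 0.167 0.055]
spatula 0.87 910 [0.224 0.542 0.34  0.648] [ 0.348 -0.168  0.003] [ 0.304 -0.261 -0.001] [ 0.37  -0.109  0.02 ]
weight 0.78 323 [0.653 0.662 0.686 0.726] [0.767 0.052 0.035] [0.748 0.043 0.001] [0.78  0.074 0.054]
guard 0.77 1681 [0.603 0.307 0.72  0.438] [0.564 0.303 0.133] [0.507 0.236 0.082] [0.605 0.358 0.167]
visor 0.9 249.7024 227.904 [0.522 0.008 0.   ]
vis
[... 2031 characters left out ...]
0.238 0.109]
{'time_s': 1.7, 'qpos': array([70.87708435, 18.39408458, -4.01629868, 83.10441981,  1.29278014,
       78.54186791, -3.26037638]), 'joint_velocities': array([-0.04934243,  0.00504366, -0.03131275,  0.09383623,  0.00993624,
        0.09243529, -0.0695085 ]), 'effort': array([ 5.88618434e-07, -4.91094518e+01, -4.03175326e-01, -3.12766278e+01,
       -6.36462774e-02,  3.37766216e-02,  2.14108854e-05]), 'tool_pos': array([ 0.22157572, -0.61110737,  0.2395895 ]), 'tool_rot': array([ -4.39003104,  89.99535203, -74.45901723]), 'force': array([-0.11716011, -0.4737441 ,  0.23778776]), 'wrist_torque': array([ 0.01155598,  0.017853  , -0.00187137]), 'grip_width': 0.08708274194152518} 0.017
```

```bash
python3 - <<'E'
import cv2
for n in('scene','top'):
    i=cv2.imread(f'pics/{n}0.png'); cv2.imwrite(f'pics/{n}0b.png',cv2.resize(i,(800,600)))
E
```

```text
(no output)
```

View pics/scene0b.png

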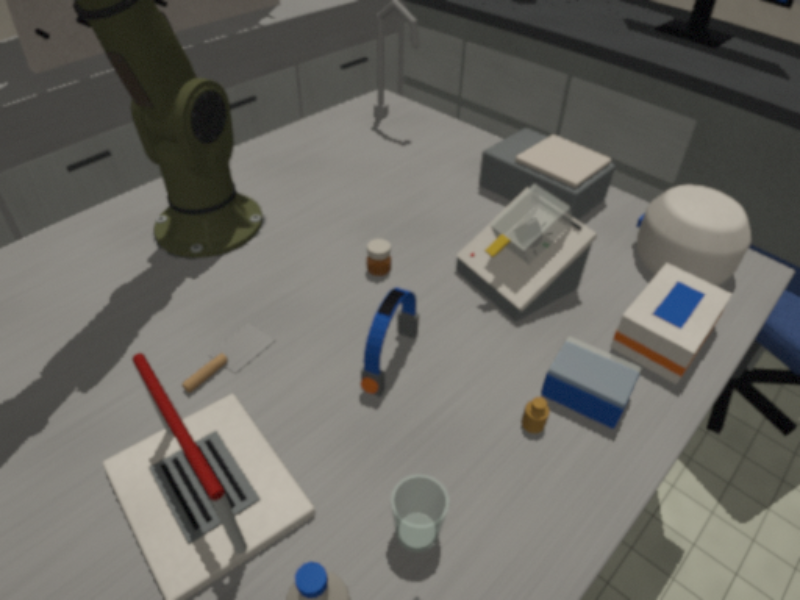

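View pics/top0b.png

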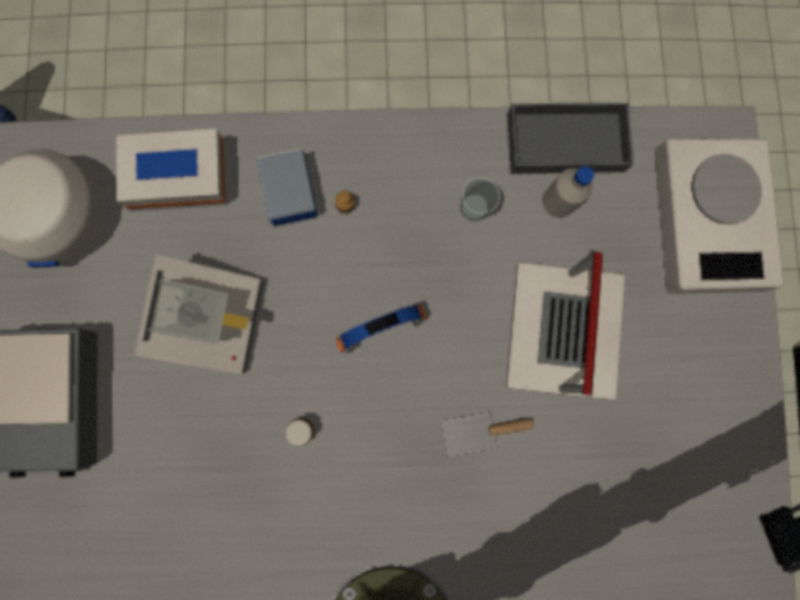

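The pictures show the blue headband mid-bench (top about 382,325), the red bar running along world x (589–597, 255–395), and the shut cover with its yellow tab facing the headband (235,322). Next I fit the exact poses.

```bash
cat > fit.py <<'E'
from h import *
def red(c):
    h=cv2.cvtColor(c['image'],cv2.COLOR_BGR2HSV); b=c['image'].astype(int)
    return (b[...,2]>70)&(b[...,1]<45)&(b[...,0]<45)&(c['range_z']>0)
if __name__=='__main__':
  for n in('scene','top'):
    c=cam(n)
    v,u=np.nonzero(red(c)); P=pts(c,u,v); P=P[(P[:,2]>.14)&(P[:,2]<.19)&(P[:,1]<-.2)]
    m=P.mean(0); w=np.linalg.svd(P-m,full_matrices=False)[2][0]; t=(P-m)@w
    print(n,'bar',len(P),np.round(m,4),np.round(w,3),'ends',np.round(m+w*t.min(),4),np.round(m+w*t.max(),4),'len',np.ptp(t),'z',np.percentile(P[:,2],[5,50,95]).round(3))
    b=c['image'].astype(int)
    q=(b[...,0]>60)&(b[...,0]>b[...,2]*1.6)&(c['range_z']>0)
    o=(b[...,2]>80)&(b[...,2]>b[...,0]*1.8)&(c['range_z']>0)
    M=models.masks_of(n,'visor'); 
    v,u=np.nonzero(M[0]['pixels']&(c['range_z']>0)); P=pts(c,u,v); K=(P[:,2]>.06)
    X=P[K][:,:2]; m=X.mean(0); w=np.linalg.svd(X-m,full_matrices=False)[2]
    s=(X-m)@w[0]; print('visor',np.round(m,4),'yaw',np.degrees(np.arctan2(w[0][1],w[0][0])),'mid',np.round(m+w[0]*(np.percentile(s,1)+np.percentile(s,99))/2,4),'len',np.ptp(s),'wid',np.ptp((X-m)@w[1]))
    T=P[P[:,2]>.126]; print(' crown',T.mean(0).round(4),P[:,2].max())
    v,u=np.nonzero(o); P=pts(c,u,v); k=(P[:,2]<.07)&(abs(P[:,1])<.12)&(abs(P[:,0]-.52)<.1); P=P[k]
    for sg in(1,-1):
        Q=P[sg*P[:,1]>0]; 
        if len(Q): print(' knob',len(Q),np.median(Q,0).round(4))
    M=models.masks_of(n,'console')
    v,u=np.nonzero(M[0]['pixels']&(c['range_z']>0)); P=pts(c,u,v); rgb=c['image'][v,u].astype(int)
    # panel plane RANSAC
    rng=np.random.default_rng(0); best=None
    for _ in range(3000):
        a=P[rng.choice(len(P),3,False)]; nn=np.cross(a[1]-a[0],a[2]-a[0]); l=np.linalg.norm(nn)
        if l<1e-5: continue
        nn/=l; nn*=np.sign(nn[2])
        if abs(nn[2]-.866)>.04: continue
        k=abs((P-a[0])@nn)<.003
        if best is None or k.sum()>best[0]: best=(k.sum(),k)
    Q=P[best[1]]; m=Q.mean(0); nn=np.linalg.svd(Q-m,full_matrices=False)[2][2]; nn*=np.sign(nn[2])
    print('panel',len(Q),m.round(4),nn.round(3),'yaw of up',np.degrees(np.arctan2(-nn[1],-nn[0])))
    xa=-nn.copy();xa[2]=0;xa/=np.linalg.norm(xa);ya=np.cross([0,0,1],xa)
    rr=cv2.minAreaRect((Q[:,:2]*1000).astype(np.float32)); print(' rect',np.array(rr[0])/1000,rr[1],rr[2])
    print(' along x',np.percentile(Q@xa,[0,1,99,100]).round(4),'y',np.percentile(Q@ya,[0,1,99,100]).round(4),'z',Q[:,2].min(),Q[:,2].max(),xa.round(3))
    h=cv2.cvtColor(c['image'],cv2.COLOR_BGR2HSV)
    ye=(h[...,0]>18)&(h[...,0]<34)&(h[...,1]>150)&(h[...,2]>80)&(c['range_z']>0)
    v,u=np.nonzero(ye);P=pts(c,u,v);k=(P[:,1]>.15)&(P[:,1]<.35)&(P[:,0]<.65);P=P[k]; 
    if len(P): print(' tab',len(P),P.mean(0).round(4),P.min(0).round(4),P.max(0).round(4))
E
python3 fit.py
```

```text
scene bar 829 [ 0.5365 -0.3372  0.171 ] [ 0.99  -0.14  -0.005] ends [ 0.4075 -0.3189  0.1717] [ 0.6305 -0.3505  0.1705] len 0.22525658754189276 z [0.168 0.171 0.173]
visor [ 0.5384 -0.019 ] yaw 108.50032311490963 mid [0.5318 0.0006] len 0.14336836082275212 wid 0.02728976614260975
 crown [ 0.5321 -0.0021  0.1313] 0.13569451656345954
 knob 85 [ 0.5583 -0.0736  0.0311]
panel 1843 [0.5733 0.2826 0.0669] [-0.102 -0.494  0.863] yaw of up 78.37291441765694
 rect [0.5543963  0.31007324] (164.36770629882812, 174.15435791015625) 78.31855773925781
 along x [0.3332 0.3354 0.4922 0.4976] y [-0.5676 -0.5658 -0.3966 -0.3934] z 0.02906893140546929 0.1282900826957294 [0.202 0.979 0.   ]
 tab 86 [0.543  0.2433 0.1086] [0.5324 0.226  0.0988] [0.5549 0.2609 0.118 ]
top bar 435 [ 0.5178 -0.3322  0.171 ] [-0.99   0.142 -0.001] ends [ 0.6295 -0.3482  0.1712] [ 0.4079 -0.3165  0.1709] len 0.2238123882601025 z [0.166 0.171 0.175]
visor [0.5296 0.0041] yaw -70.08744535203316 mid [0.5302 0.0022] len 0.1412999914012187 wid 0.02434677028115176
 crown [0.5303 0.0026 0.1321] 0.13978109418797735
 knob 23 [0.5011 0.0739 0.0372]
 knob 12 [ 0.5521 -0.0756  0.034 ]
panel 2132 [0.5511 0.3057 0.0792] [-0.102 -0.486  0.868] yaw of up 78.09336998129963
 rect [0.55705896 0.30908575] (164.20054626464844, 170.94671630859375) 78.58219909667969
 along x [0.3351 0.3368 0.4964 0.4988] y [-0.5671 -0.5643 -0.3967 -0.3953] z 0.03194797994553622 0.1301133640731713 [0.206 0.978 0.   ]
 tab 91 [0.5427 0.2429 0.1099] [0.5327 0.2261 0.0946] [0.553  0.2593 0.1208]
```

```bash
cat >> h.py <<'E'
def rel(pos,xdir,zdir,flip=True):
    p,r=tool(); x=np.array(xdir,float);x/=np.linalg.norm(x); z=np.array(zdir,float); z-=x*(x@z); z/=np.linalg.norm(z)
    out=[]
    for s in ((1,-1) if flip else (1,)):
        T=R.from_matrix(np.stack([x,np.cross(z*s,x),z*s],1)); rv=(r.inv()*T).as_rotvec(); out.append((np.linalg.norm(rv),rv,s))
    out.sort(key=lambda a:a[0])
    print('shift mm',np.round(r.inv().apply(np.array(pos)-p)*1000,1))
    for a in out: print('  turn',np.round(a[1],4),'deg',round(np.degrees(a[0]),1),'z sign',a[2])
def st():
    o=telemetry.get_obs(); p,r=tool(); print('t',o['time_s'],'pos',p.round(4),'x',r.as_matrix()[:,0].round(3),'z',r.as_matrix()[:,2].round(3),'F',np.round(o['force'],1),'w',round(o['grip_width']*1000,1),'q',np.round(o['qpos'],0))
E
python3 -c "
from h import *
st()
rel([.517,.038,.20],[0,0,-1],[.943,.332,0])"
```

```text
t 2.0 pos [ 0.2215 -0.6111  0.2396] x [-0. -0. -1.] z [ 0.341 -0.94   0.   ] F [ 0.6  0.1 -0. ] w 86.8 q [71. 18. -4. 83.  1. 79. -3.]
shift mm [  39.5  499.1 -509.5]
  turn [-1.5615e+00  0.0000e+00  1.0000e-04] deg 89.5 z sign 1
  turn [ 1.5801e+00  1.0000e-04 -0.0000e+00] deg 90.5 z sign -1
```

```bash
python3 -m pendant '[[60,[0,20,-20],[-0.06,0,0]],[60,[0,48,-49],[-0.15,0,0]],[60,[0,76,-78],[-0.25,0,0]],[60,[0,104,-106],[-0.35,0,0]],[60,[0,132,-135],[-0.45,0,0]],[60,[0,160,-163],[-0.55,0,0]],[60,[0,188,-192],[-0.65,0,0]],[60,[0,216,-220],[-0.75,0,0]],[60,[0,244,-249],[-0.85,0,0]],[60,[0,270,-275],[-0.95,0,0]]]' 25
python3 -c "
from h import *
st()
rel([.517,.038,.20],[0,0,-1],[.943,.332,0])"
```

```text
time_s: 2.83
tool_pos: [0.3823, -0.2581, 0.2399]
tool_rot: [-42.9, 90.0, -58.2]
force: [-0.1, 0.4, -0.3]
grip_width: 0.0601
t 2.8333 pos [ 0.3823 -0.2581  0.2399] x [ 0.    -0.001 -1.   ] z [ 0.964 -0.264  0.001] F [-0.1  0.4 -0.3] w 60.1 q [ 55.  -4. -23. 108.  -2.  76.  17.]
shift mm [ 39.7 321.2  51.7]
  turn [-6.059e-01  4.000e-04  8.000e-04] deg 34.7 z sign 1
  turn [ 2.5357e+00  1.0000e-03 -6.0000e-04] deg 145.3 z sign -1
```

```bash
python3 -m pendant '[[50,[0,30,5],[-0.06,0,0]],[50,[0,66,11],[-0.13,0,0]],[50,[0,104,17],[-0.2,0,0]],[50,[0,142,23],[-0.27,0,0]],[50,[0,180,29],[-0.34,0,0]],[50,[5,218,35],[-0.41,0,0]],[50,[10,256,41],[-0.48,0,0]],[50,[20,290,47],[-0.55,0,0]],[50,[30,312,50],[-0.60,0,0]],[50,[40,321,52],[-0.606,0,0]]]' 25
python3 -m pendant '[[50,[0,0,0],[0,0,0]],[50,[0,0,0],[0,0,0]]]'
python3 - <<'E'
from h import *
st()
rel([.517,.038,.116],[0,0,-1],[.943,.332,0])
c=cam('scene','a1.png'); i=c['image'][120:300,150:350]; cv2.imwrite('pics/a1b.png',cv2.resize(i,None,fx=3,fy=3))
E
```

```text
time_s: 3.67
tool_pos: [0.5191, 0.039, 0.1996]
tool_rot: [31.4, 89.9, 50.9]
force: [0.5, 1.3, -0.8]
grip_width: 0.05
time_s: 3.83
tool_pos: [0.5176, 0.0333, 0.1989]
tool_rot: [-179.4, 89.9, -160.4]
force: [0.2, -0.1, 0.7]
grip_width: 0.0496
t 3.8333 pos [0.5176 0.0333 0.1989] x [-0.002 -0.001 -1.   ] z [ 0.946  0.325 -0.002] F [ 0.2 -0.1  0.7] w 49.6 q [ 34.   7. -43. 103.   5.  72.   8.]
shift mm [82.9  4.6  1.2]
  turn [-0.007  -0.0022  0.    ] deg 0.4 z sign 1
  turn [3.1346 0.     0.0034] deg 179.6 z sign -1
```

View pics/a1b.png

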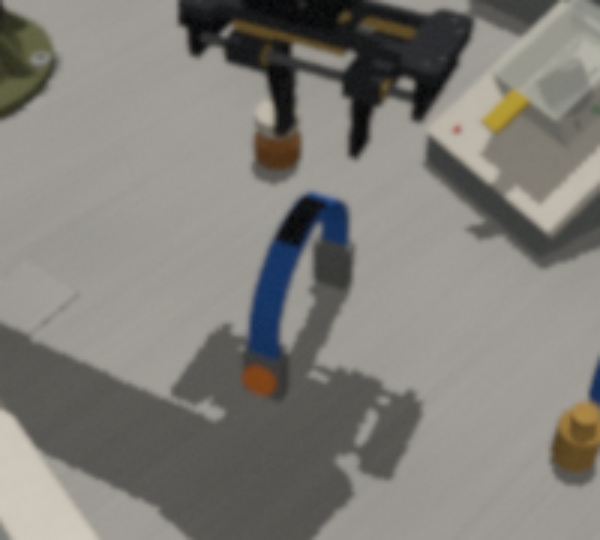

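The open fingers (crop 285,110 and 358,130) straddle the band's +y shoulder, and nothing blocks the way down.

```bash
python3 -m pendant '[[50,[15,4,1],[-0.007,-0.002,0]],[50,[35,5,1],[-0.007,-0.002,0]],[50,[55,5,1],[-0.007,-0.002,0]],[50,[72,5,1],[-0.007,-0.002,0]],[50,[80,5,1],[-0.007,-0.002,0]],[50,[83,5,1],[-0.007,-0.002,0]],[50,[83,5,1],[-0.007,-0.002,0]]]' 
python3 - <<'E'
from h import *
st()
c=cam('scene','a2.png'); i=c['image'][120:300,150:350]; cv2.imwrite('pics/a2b.png',cv2.resize(i,None,fx=3,fy=3))
E
```

```text
time_s: 4.47
tool_pos: [0.5175, 0.0382, 0.1166]
tool_rot: [-19.6, 89.9, -0.2]
force: [0.1, 0.0, 0.3]
grip_width: 0.0499
t 4.4667 pos [0.5175 0.0382 0.1166] x [ 0.002 -0.    -1.   ] z [0.944 0.331 0.001] F [0.1 0.  0.3] w 49.9 q [ 32.  12. -43. 109.   9.  62.   5.]
```

View pics/a2b.png

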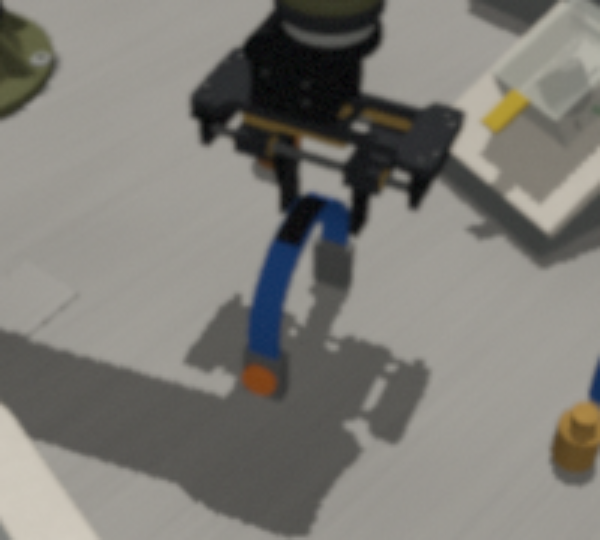

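The fingers straddle the band's shoulder (crop 290,190 and 360,200). I'll close them.

```bash
python3 -m pendant '[[30,[0,0,0],[0,0,0]],[26,[0,0,0],[0,0,0]],[15,[0,0,0],[0,0,0]],[15,[0,0,0],[0,0,0]],[15,[0,0,0],[0,0,0]],[15,[0,0,0],[0,0,0]]]' 35
python3 - <<'E'
from h import *
st()
E
python3 -m pendant '[[10,[-5,0,0],[0,0,0]],[10,[-15,0,0],[0,0,0]],[10,[-30,0,0],[0,0,0]],[10,[-30,0,0],[0,0,0]],[10,[-30,0,0],[0,0,0]]]'
python3 - <<'E'
from h import *
st()
c=cam('scene','a3.png'); i=c['image'][120:300,150:350]; cv2.imwrite('pics/a3b.png',cv2.resize(i,None,fx=3,fy=3))
E
python3 fit.py | grep -A4 visor
```

```text
time_s: 5.02
tool_pos: [0.5177, 0.0396, 0.1168]
tool_rot: [-7.3, 89.9, 12.2]
force: [-0.3, -0.6, 0.5]
grip_width: 0.0232
t 5.0167 pos [0.5177 0.0396 0.1168] x [ 0.002  0.001 -1.   ] z [0.943 0.334 0.002] F [-0.3 -0.6  0.5] w 23.2 q [ 32.  12. -43. 109.   9.  62.   5.]
time_s: 5.43
tool_pos: [0.5183, 0.0396, 0.1476]
tool_rot: [-16.3, 89.8, 3.1]
force: [-0.4, -0.8, -1.6]
grip_width: 0.0232
t 5.4333 pos [0.5183 0.0396 0.1476] x [ 0.004  0.    -1.   ] z [0.943 0.333 0.004] F [-0.4 -0.8 -1.6] w 23.2 q [ 33.  10. -44. 107.   8.  66.   6.]
visor [ 0.5403 -0.0206] yaw 109.72925466276689 mid [ 0.5341 -0.0034] len 0.15345562583508426 wid 0.033784587489778
 crown [ 0.5405 -0.0205  0.1514] 0.16590103848743676
 knob 95 [ 0.5575 -0.0729  0.0605]
panel 1784 [0.5788 0.2836 0.0683] [-0.099 -0.494  0.864] yaw of up 78.671875109185
 rect [0.55472644 0.30873685] (163.26283264160156, 172.7689971923828) 79.00096893310547
--
visor [ 0.5474 -0.0497] yaw -75.01925072760933 mid [ 0.5477 -0.0508] len 0.07529144723188097 wid 0.043990524274226166
 crown [ 0.5461 -0.0406  0.1474] 0.5174985386021844
 knob 16 [ 0.5558 -0.0734  0.0659]
panel 2106 [0.5496 0.3045 0.078 ] [-0.104 -0.486  0.868] yaw of up 77.9144517522099
 rect [0.55665887 0.30887363] (163.23257446289062, 170.45286560058594) 78.80046081542969
```

View pics/a3b.png

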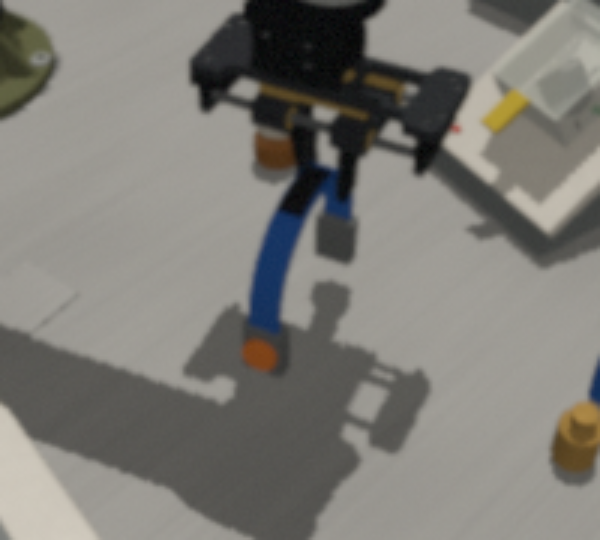

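Held: the knob rose from z 0.031 to 0.0605 on a 30 mm lift, so it barely sagged. Next I raise it and carry it over the bar.

```bash
python3 -m pendant '[[10,[-15,0,0],[0,0,0]],[10,[-40,0,0],[0,0,0]],[10,[-70,0,0],[0,0,0]],[10,[-100,0,0],[0.04,0,0]],[10,[-130,0,0],[0.1,0,0]],[10,[-155,0,0],[0.15,0,0]],[10,[-175,0,0],[0.2,0,0]],[10,[-188,0,0],[0.25,0,0]],[10,[-190,0,0],[0.3,0,0]],[10,[-190,0,0],[0.34,0,0]]]'
python3 - <<'E'
from h import *
st()
rel([.5246,-.2944,.34],[0,0,-1],[.99,-.141,0],False)
E
```

```text
time_s: 6.62
tool_pos: [0.5177, 0.0397, 0.3377]
tool_rot: [7.6, 89.8, 7.4]
force: [0.2, -0.6, -1.7]
grip_width: 0.0235
t 6.6167 pos [0.5177 0.0397 0.3377] x [ 0.004  0.001 -1.   ] z [ 1.    -0.002  0.004] F [ 0.2 -0.6 -1.7] w 23.5 q [ 35.   2. -43.  91.   2.  87.  -9.]
shift mm [  -2.5 -334.1    7.7]
  turn [ 0.1392  0.0039 -0.0008] deg 8.0 z sign 1
```

```bash
python3 -m pendant '[[10,[-1,-12,0],[0.01,0,0]],[10,[-2,-36,1],[0.03,0,0]],[10,[-2,-66,2],[0.05,0,0]],[10,[-2,-98,3],[0.07,0,0]],[10,[-2,-130,4],[0.08,0,0]],[10,[-2,-162,4],[0.09,0,0]],[10,[-2,-192,5],[0.1,0,0]],[10,[-2,-220,5],[0.11,0,0]],[10,[-2,-242,6],[0.12,0,0]],[10,[-2,-260,6],[0.139,0.004,0]]]'
python3 -m pendant '[[10,[0,-14,0],[0,0,0]],[10,[0,-34,1],[0,0,0]],[10,[0,-54,1],[0,0,0]],[10,[0,-68,2],[0,0,0]],[10,[0,-74,2],[0,0,0]],[10,[0,-74,2],[0,0,0]],[10,[0,-74,2],[0,0,0]],[10,[0,-74,2],[0,0,0]]]'
python3 - <<'E'
from h import *
st()
rel([.5246,-.2944,.34],[0,0,-1],[.99,-.141,0],False)
for n in ('scene','top'):
  c=cam(n,'b1%s.png'%n)
  i=c['image'][180:384,0:260] if n=='scene' else c['image'][120:290,290:450]
  cv2.imwrite('pics/b1%sb.png'%n,cv2.resize(i,None,fx=2.8,fy=2.8))
  M=models.masks_of(n,'visor')[0]; v,u=np.nonzero(M['pixels']&(c['range_z']>0)); P=pts(c,u,v); P=P[(P[:,2]>.18)&(P[:,2]<.36)]
  print(n,M['confidence'],np.percentile(P,[1,50,99],axis=0).round(3))
  b=c['image'].astype(int); o=(b[...,2]>80)&(b[...,2]>b[...,0]*1.8)&(b[...,1]>45)&(c['range_z']>0)
  v,u=np.nonzero(o);P=pts(c,u,v);P=P[(P[:,2]>.2)&(P[:,1]<-.2)]; print('knob',len(P),np.median(P,0).round(4))
E
```

```text
time_s: 7.45
tool_pos: [0.5223, -0.2238, 0.3378]
tool_rot: [175.7, 89.8, 167.6]
force: [-0.2, 0.5, -1.8]
grip_width: 0.0234
time_s: 8.12
tool_pos: [0.5155, -0.2922, 0.3385]
tool_rot: [142.3, 89.9, 134.5]
force: [-0.0, 1.1, -1.4]
grip_width: 0.0236
t 8.1167 pos [ 0.5155 -0.2922  0.3385] x [-0.002  0.002 -1.   ] z [ 0.991 -0.136 -0.002] F [-0.   1.1 -1.4] w 23.6 q [ 51.  12. -28.  81.   5.  88.  15.]
shift mm [-1.5 -0.9  9.3]
  turn [ 0.005  -0.0019 -0.0014] deg 0.3 z sign 1
scene 0.63 [[ 0.489 -0.411  0.226]
 [ 0.514 -0.361  0.298]
 [ 0.534 -0.253  0.356]]
knob 143 [ 0.5099 -0.4054  0.2571]
top 0.66 [[ 0.536 -0.285  0.323]
 [ 0.537 -0.285  0.325]
 [ 0.538 -0.284  0.326]]
knob 66 [ 0.5187 -0.2535  0.258 ]
```

View pics/b1sceneb.png

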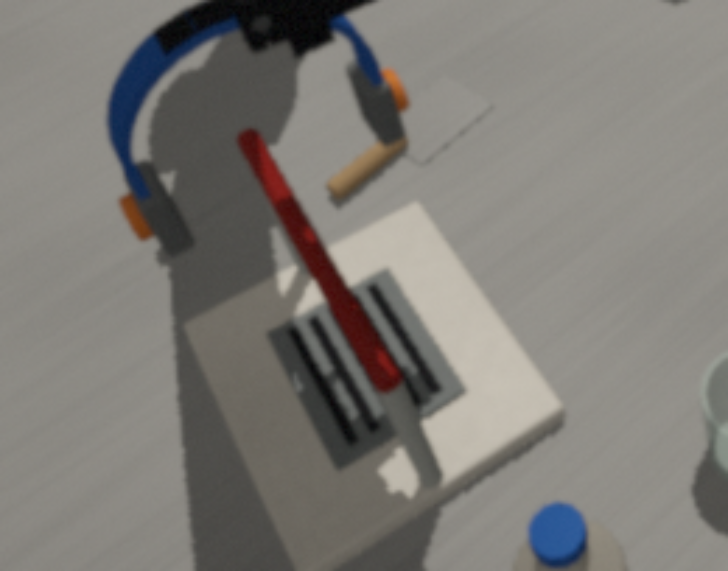

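View pics/b1topb.png

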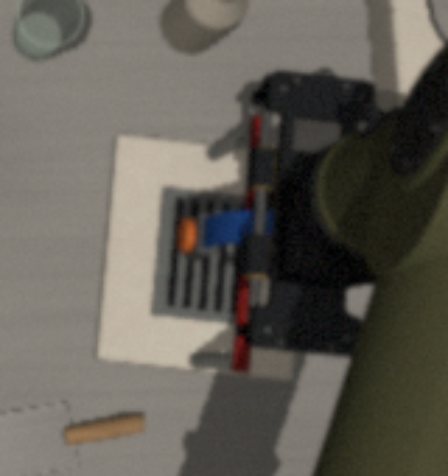

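Both knobs are level (z 0.257 and 0.258) and sit either side of the bar, with the feet above it. I'll shift 9 mm along the bar and lower slowly.

```bash
python3 -m pendant '[[10,[0,-1,5],[0.005,-0.002,-0.001]],[10,[0,-1,9],[0.005,-0.002,-0.001]],[10,[5,-1,9],[0.005,-0.002,-0.001]],[10,[20,-1,9],[0.005,-0.002,-0.001]],[10,[40,-1,9],[0.005,-0.002,-0.001]],[10,[60,-1,9],[0.005,-0.002,-0.001]],[10,[80,-1,9],[0.005,-0.002,-0.001]],[10,[100,-1,9],[0.005,-0.002,-0.001]],[10,[115,-1,9],[0.005,-0.002,-0.001]],[10,[120,-1,9],[0.005,-0.002,-0.001]]]'
python3 - <<'E'
from h import *
st()
rel([.5246,-.2944,.164],[0,0,-1],[.99,-.141,0],False)
for n in ('scene','top'):
  c=cam(n,'b2%s.png'%n)
  i=c['image'][180:384,0:260] if n=='scene' else c['image'][120:290,290:450]
  cv2.imwrite('pics/b2%sb.png'%n,cv2.resize(i,None,fx=2.8,fy=2.8))
  b=c['image'].astype(int); o=(b[...,2]>80)&(b[...,2]>b[...,0]*1.8)&(b[...,1]>45)&(c['range_z']>0)
  v,u=np.nonzero(o);P=pts(c,u,v);P=P[(P[:,2]>.08)&(P[:,1]<-.2)]; print('knob',len(P),np.median(P,0).round(4))
E
```

```text
time_s: 9.15
tool_pos: [0.5219, -0.2955, 0.2149]
tool_rot: [160.6, 89.7, 152.4]
force: [-0.3, -0.6, -1.7]
grip_width: 0.0232
t 9.15 pos [ 0.5219 -0.2955  0.2149] x [-0.005  0.002 -1.   ] z [ 0.99  -0.143 -0.005] F [-0.3 -0.6 -1.7] w 23.2 q [ 50.  15. -28.  92.   7.  75.  13.]
shift mm [50.9  1.4  2.8]
  turn [-0.0024 -0.0049 -0.0017] deg 0.3 z sign 1
knob 128 [ 0.5149 -0.4073  0.1351]
knob 48 [ 0.5239 -0.2566  0.1356]
```

View pics/b2sceneb.png

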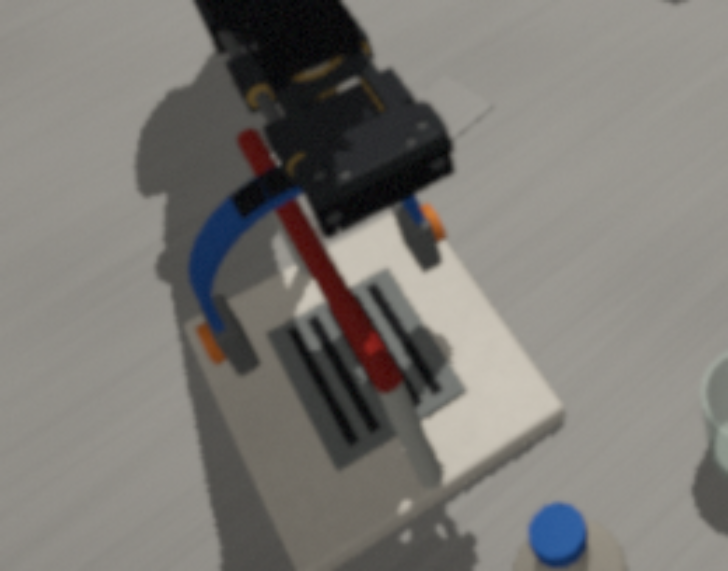

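One leg is on each side (knobs at crop 212,343 and 433,220). Lowering the rest slowly.

```bash
python3 -m pendant '[[10,[10,0,1],[0,0,0]],[10,[20,1,2],[0,-0.003,0]],[10,[30,1,3],[0,-0.005,0]],[10,[37,1,3],[0,-0.005,0]],[10,[42,1,3],[0,-0.005,0]],[10,[45,1,3],[0,-0.005,0]],[10,[46,1,3],[0,-0.005,0]],[10,[47,1,3],[0,-0.005,0]]]'
python3 -m pendant '[[10,[0.5,0,0],[0,0,0]],[10,[1,0,0],[0,0,0]],[10,[1.5,0,0],[0,0,0]],[10,[2,0,0],[0,0,0]],[10,[2.5,0,0],[0,0,0]]]'
```

```text
time_s: 9.92
tool_pos: [0.5266, -0.2958, 0.1714]
tool_rot: [-6.3, 89.7, -14.5]
force: [0.1, -0.2, -1.6]
grip_width: 0.0232
time_s: 10.33
tool_pos: [0.5266, -0.2958, 0.169]
tool_rot: [-7.3, 89.7, -15.5]
force: [-0.3, 0.0, -0.4]
grip_width: 0.0235
```

```bash
python3 -m pendant '[[10,[0.5,0,0],[0,0,0]],[10,[1,0,0],[0,0,0]],[10,[1,0,0],[0,0,0]],[10,[1,0,0],[0,0,0]]]'
python3 -m pendant '[[10,[0.5,0,0],[0,0,0]],[10,[1,0,0],[0,0,0]],[10,[1,0,0],[0,0,0]],[10,[1,0,0],[0,0,0]]]'
python3 - <<'E'
from h import *
st()
for n in ('scene','top'):
  c=cam(n,'b3%s.png'%n)
  i=c['image'][180:384,0:260] if n=='scene' else c['image'][120:290,290:450]
  cv2.imwrite('pics/b3%sb.png'%n,cv2.resize(i,None,fx=2.8,fy=2.8))
  b=c['image'].astype(int); o=(b[...,2]>80)&(b[...,2]>b[...,0]*1.8)&(b[...,1]>45)&(c['range_z']>0)
  v,u=np.nonzero(o);P=pts(c,u,v);P=P[(P[:,2]>.04)&(P[:,2]<.12)&(P[:,1]<-.22)]; print('knob',len(P),np.median(P,0).round(4))
E
```

```text
time_s: 10.67
tool_pos: [0.5265, -0.2957, 0.1678]
tool_rot: [-5.5, 89.7, -13.7]
force: [-0.2, 0.9, -1.0]
grip_width: 0.0237
time_s: 11.0
tool_pos: [0.5265, -0.2957, 0.1668]
tool_rot: [-4.7, 89.7, -13.0]
force: [-0.5, -0.8, -1.2]
grip_width: 0.0234
t 11.0 pos [ 0.5265 -0.2957  0.1668] x [ 0.005 -0.001 -1.   ] z [ 0.99  -0.144  0.005] F [-0.5 -0.8 -1.2] w 23.4 q [ 50.  17. -28.  95.   8.  70.  12.]
knob 100 [ 0.5205 -0.4092  0.0866]
knob 42 [ 0.5306 -0.2572  0.0862]
```

View pics/b3sceneb.png

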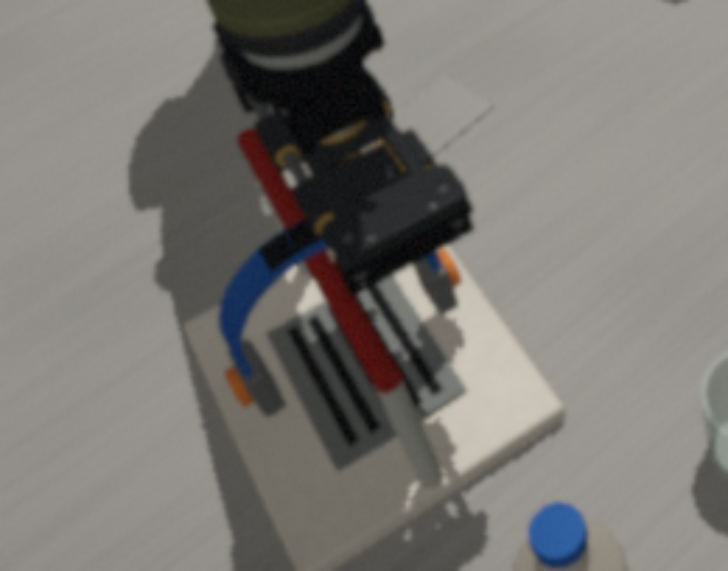

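```bash
python3 -m pendant '[[10,[1,0,0],[0,0,0]],[10,[2,0,0],[0,0,0]],[10,[2,0,0],[0,0,0]],[10,[2,0,0],[0,0,0]]]'
python3 -m pendant '[[10,[1,0,0],[0,0,0]],[10,[1.5,0,0],[0,0,0]],[10,[1.5,0,0],[0,0,0]],[10,[1.5,0,0],[0,0,0]]]'
```

```text
time_s: 11.43
tool_pos: [0.5264, -0.2957, 0.1647]
tool_rot: [-4.4, 89.7, -12.6]
force: [0.4, -0.1, -1.8]
grip_width: 0.0235
time_s: 11.77
tool_pos: [0.5265, -0.2957, 0.1632]
tool_rot: [-4.8, 89.7, -13.1]
force: [0.7, 0.1, -0.7]
grip_width: 0.0234
```

```bash
python3 -m pendant '[[10,[0.5,0,0],[0,0,0]],[10,[1,0,0],[0,0,0]],[10,[1,0,0],[0,0,0]],[10,[1,0,0],[0,0,0]]]'
```

```text
time_s: 12.1
tool_pos: [0.5266, -0.2958, 0.1625]
tool_rot: [-7.2, 89.7, -15.5]
force: [-0.1, -0.2, -0.3]
grip_width: 0.0236
```

```bash
python3 -m pendant '[[10,[0.5,0,0],[0,0,0]],[10,[1,0,0],[0,0,0]],[10,[1,0,0],[0,0,0]],[10,[1,0,0],[0,0,0]]]'
python3 -c "
from h import *
st();print(telemetry.get_obs()['wrist_torque'])"
```

```text
time_s: 12.43
tool_pos: [0.5267, -0.2959, 0.1619]
tool_rot: [-10.6, 89.7, -18.9]
force: [-0.6, 0.1, 3.0]
grip_width: 0.0235
t 12.4333 pos [ 0.5267 -0.2959  0.1619] x [ 0.005 -0.002 -1.   ] z [ 0.99  -0.144  0.005] F [-0.6  0.1  3. ] w 23.5 q [ 50.  18. -28.  95.   9.  69.  12.]
[-0.07652054  0.16250409  0.01964932]
```

Contact: Fz went from −1.5 to +3 N. Opening gently.

```bash
python3 -m pendant '[[24,[-0.5,0,0],[0,0,0]],[26,[-0.5,0,0],[0,0,0]],[28,[-0.5,0,0],[0,0,0]],[31,[-0.5,0,0],[0,0,0]],[35,[-0.5,0,0],[0,0,0]],[40,[-0.5,0,0],[0,0,0]],[46,[-0.5,0,0],[0,0,0]],[50,[-0.5,0,0],[0,0,0]]]' 10
python3 - <<'E'
from h import *
st()
for n in ('scene','top'):
  c=cam(n,'b4%s.png'%n)
  i=c['image'][180:384,0:260] if n=='scene' else c['image'][120:290,290:450]
  cv2.imwrite('pics/b4%sb.png'%n,cv2.resize(i,None,fx=2.8,fy=2.8))
  b=c['image'].astype(int); o=(b[...,2]>80)&(b[...,2]>b[...,0]*1.8)&(b[...,1]>45)&(c['range_z']>0)
  v,u=np.nonzero(o);P=pts(c,u,v);P=P[(P[:,2]>.04)&(P[:,2]<.12)&(P[:,1]<-.22)]; print('knob',len(P),np.median(P,0).round(4))
E
```

```text
time_s: 13.1
tool_pos: [0.5265, -0.2957, 0.1618]
tool_rot: [-4.5, 89.7, -12.8]
force: [-0.2, 0.3, -0.8]
grip_width: 0.0452
t 13.1 pos [ 0.5265 -0.2957  0.1618] x [ 0.005 -0.001 -1.   ] z [ 0.99  -0.143  0.005] F [-0.2  0.3 -0.8] w 45.2 q [ 50.  18. -28.  95.   9.  69.  12.]
knob 102 [ 0.5204 -0.4086  0.082 ]
knob 41 [ 0.5317 -0.258   0.0816]
```

View pics/b4sceneb.png

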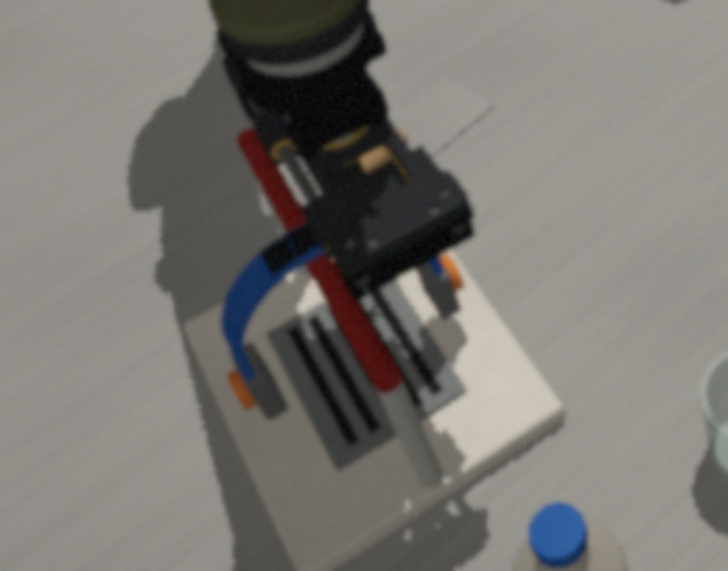

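It hangs level on the bar (knobs z 0.082 and 0.0816) and the fingers are open and clear. I'll retreat straight up.

```bash
python3 -m pendant '[[50,[-3,0,0],[0,0,0]],[50,[-10,0,0],[0,0,0]],[50,[-22,0,0],[0,0,0]],[50,[-45,0,0],[0,0,0]],[50,[-75,0,0],[0,0,0]],[50,[-105,0,0],[0,0,0]],[50,[-130,0,0],[0,0,0]],[50,[-140,0,0],[0,0,0]]]' 10
cat > geo.py <<'E'
import numpy as np
a=np.radians(78.3);O=np.array([.555,.309,0]);xa=np.array([np.cos(a),np.sin(a),0]);ya=np.array([-np.sin(a),np.cos(a),0]);Z=np.array([0,0,1.])
u=.866*xa+.5*Z;n=-.5*xa+.866*Z
H=O+.0696*xa+.126*Z
def tab(th,r=.132,h=.047):
    # opening rotates -u -> n
    d=-u*np.cos(th)+n*np.sin(th); m=n*np.cos(th)+u*np.sin(th)
    return H+r*d+h*m
def tdir(E): E=np.radians(E); return np.cos(E)*xa+np.sin(E)*Z
D=O+.0153*xa+.09*Z
E
python3 - <<'E'
from h import *; from geo import *
st(); print(tab(0),D+.03*n)
x=tdir(-35); rel(tab(0)-.09*x,x,-ya)
c=cam('top','b5.png'); i=c['image'][120:290,290:450]; cv2.imwrite('pics/b5b.png',cv2.resize(i,None,fx=2.8,fy=2.8))
E
```

```text
time_s: 13.87
tool_pos: [0.5275, -0.296, 0.3077]
tool_rot: [-16.4, 89.3, -24.6]
force: [0.0, 0.8, 0.3]
grip_width: 0.0504
t 13.8667 pos [ 0.5275 -0.296   0.3077] x [ 0.011 -0.005 -1.   ] z [ 0.99  -0.143  0.012] F [0.  0.8 0.3] w 50.4 q [ 50.  13. -28.  84.   6.  84.  14.]
[0.54116747 0.24220525 0.100702  ] [0.55506084 0.30929377 0.11598   ]
shift mm [152.9 461.5 -69.9]
  turn [ 0.0614 -0.0178  0.9628] deg 55.3 z sign 1
  turn [-2.7319 -1.4276 -0.0265] deg 176.6 z sign -1
```

View pics/b5b.png

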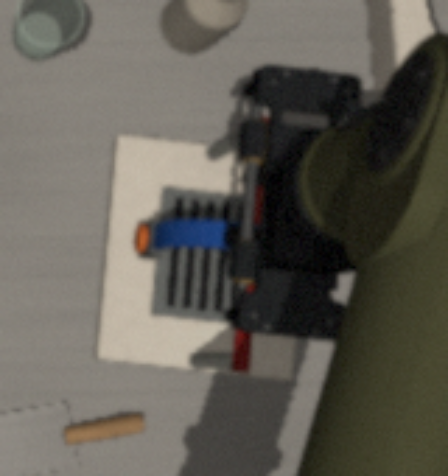

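The headband stays on the bar (crop 190,235). Now moving to the cover tab.

```bash
python3 -m pendant '[[50,[0,12,-2],[0,0,0]],[50,[0,40,-6],[0,0,0]],[50,[0,78,-12],[0,0,0.05]],[50,[0,116,-18],[0,0,0.12]],[50,[0,154,-24],[0,0,0.2]],[50,[0,192,-30],[0.01,0,0.3]],[50,[10,230,-36],[0.02,0,0.4]],[50,[20,266,-42],[0.03,0,0.5]],[50,[30,290,-46],[0.04,0,0.6]],[50,[40,300,-48],[0.05,-0.01,0.7]]]'
python3 -m pendant '[[50,[0,0,0],[0,0,0]]]'
python3 - <<'E'
from h import *; from geo import *
st()
x=tdir(-35); rel(tab(0)-.09*x,x,-ya,False)
E
```

```text
time_s: 14.75
tool_pos: [0.5201, 0.0141, 0.2605]
tool_rot: [90.4, 49.6, 79.6]
force: [0.3, 0.6, -1.0]
grip_width: 0.0502
time_s: 14.83
tool_pos: [0.5172, 0.0091, 0.2555]
tool_rot: [91.3, 49.7, 79.8]
force: [-1.4, -0.7, -1.9]
grip_width: 0.0499
t 14.8333 pos [0.5172 0.0091 0.2555] x [ 0.114  0.637 -0.762] z [ 0.981 -0.194 -0.015] F [-1.4 -0.7 -1.9] w 49.9 q [ 53.   8. -34. 105. -36.  78.  18.]
shift mm [182.2  54.8 -20.9]
  turn [-0.0048 -0.0168  0.2561] deg 14.7 z sign 1
```

```bash
python3 -m pendant '[[40,[15,5,-2],[0,0,0.03]],[40,[40,12,-5],[0,0,0.08]],[40,[70,21,-9],[0,0,0.12]],[40,[100,30,-12],[0,0,0.16]],[40,[130,39,-15],[0,-0.01,0.2]],[40,[155,47,-18],[0,-0.015,0.24]],[40,[172,52,-20],[-0.005,-0.017,0.256]],[40,[182,55,-21],[-0.005,-0.017,0.256]],[40,[182,55,-21],[-0.005,-0.017,0.256]],[40,[182,55,-21],[-0.005,-0.017,0.256]]]'
python3 - <<'E'
from h import *; from geo import *
st()
x=tdir(-35); rel(tab(0),x,-ya,False)
for n in ('scene','top'):
  c=cam(n,'c1%s.png'%n)
  i=c['image'][80:250,240:440] if n=='scene' else c['image'][120:290,50:250]
  cv2.imwrite('pics/c1%sb.png'%n,cv2.resize(i,None,fx=3,fy=3))
E
```

```text
time_s: 15.67
tool_pos: [0.5315, 0.1687, 0.1581]
tool_rot: [89.1, 35.3, 77.9]
force: [-0.2, -0.7, 0.7]
grip_width: 0.0397
t 15.6667 pos [0.5315 0.1687 0.1581] x [ 0.17   0.798 -0.578] z [ 0.98  -0.2    0.012] F [-0.2 -0.7  0.7] w 39.7 q [ 47.  17. -41. 118. -54.  59.  31.]
shift mm [93.5 -4.  -6. ]
  turn [0.0117 0.005  0.005 ] deg 0.8 z sign 1
```

View pics/c1sceneb.png

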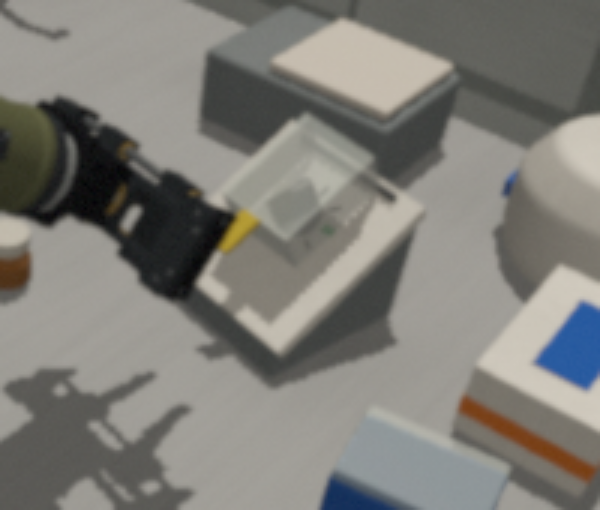

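View pics/c1topb.png

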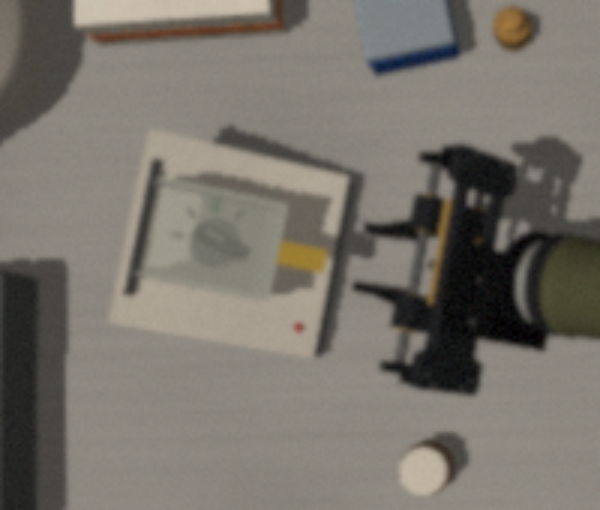

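Fingers are lined up on either side of the tab (top crop 300,257). Advancing.

```bash
python3 -m pendant '[[40,[10,-3,-4],[0.011,0.005,0.005]],[40,[30,-4,-6],[0.011,0.005,0.005]],[40,[52,-4,-6],[0.011,0.005,0.005]],[40,[72,-4,-6],[0.011,0.005,0.005]],[40,[84,-4,-6],[0.011,0.005,0.005]],[40,[92,-4,-6],[0.011,0.005,0.005]],[40,[93,-4,-6],[0.011,0.005,0.005]],[40,[93,-4,-6],[0.011,0.005,0.005]]]'
python3 - <<'E'
from h import *; from geo import *
st()
x=tdir(-35); rel(tab(0),x,-ya,False)
for n in ('scene','top'):
  c=cam(n,'c2%s.png'%n)
  i=c['image'][80:250,240:440] if n=='scene' else c['image'][120:290,50:250]
  cv2.imwrite('pics/c2%sb.png'%n,cv2.resize(i,None,fx=3,fy=3))
E
```

```text
time_s: 16.43
tool_pos: [0.541, 0.2417, 0.1007]
tool_rot: [90.0, 34.9, 78.3]
force: [-0.9, -0.5, -0.5]
grip_width: 0.0398
t 16.4333 pos [0.541  0.2417 0.1007] x [ 0.167  0.803 -0.573] z [ 0.979 -0.203  0.   ] F [-0.9 -0.5 -0.5] w 39.8 q [ 40.  25. -43. 119. -57.  46.  33.]
shift mm [0.4 0.4 0. ]
  turn [-0.0001  0.0007 -0.0009] deg 0.1 z sign 1
```

View pics/c2topb.png

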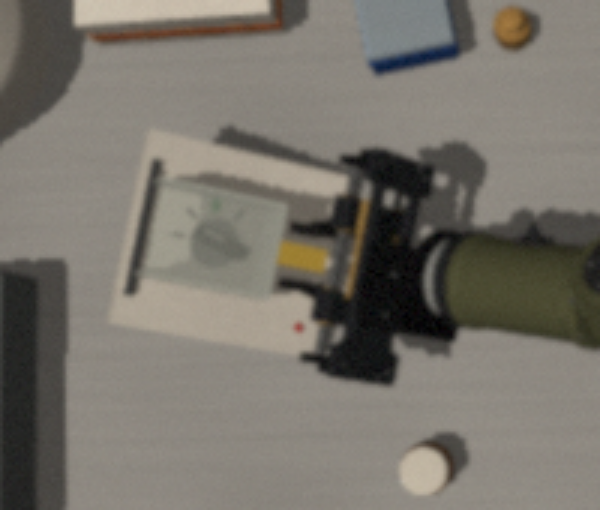

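View pics/c2sceneb.png

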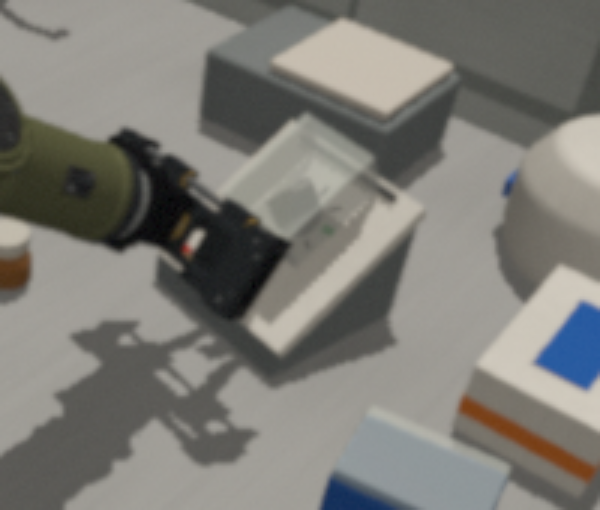

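```bash
python3 -m pendant '[[20,[0,0,0],[0,0,0]],[14,[0,0,0],[0,0,0]],[14,[0,0,0],[0,0,0]],[14,[0,0,0],[0,0,0]],[14,[0,0,0],[0,0,0]]]' 12
python3 - <<'E'
from h import *; from geo import *
st()
p,r=tool()
for th in np.arange(.06,.61,.06):
    q=R.from_rotvec(ya*th); 
    s=r.inv().apply(H+q.apply(p-H)-p)*1000
    print(round(th,2),s.round(1),(r.inv()*(q*r)).as_rotvec().round(3))
E
```

```text
time_s: 16.95
tool_pos: [0.5414, 0.2414, 0.1008]
tool_rot: [89.9, 35.0, 78.2]
force: [0.6, -0.9, 0.9]
grip_width: 0.0196
t 16.95 pos [0.5414 0.2414 0.1008] x [ 0.168  0.802 -0.573] z [ 0.979 -0.204  0.001] F [ 0.6 -0.9  0.9] w 19.6 q [ 40.  25. -43. 119. -57.  46.  33.]
0.06 [-5.8  6.1  0. ] [-0.    0.   -0.06]
0.12 [-11.3  12.6   0. ] [-0.    0.   -0.12]
0.18 [-16.3  19.4   0. ] [-0.    0.   -0.18]
0.24 [-20.9  26.4   0. ] [-0.    0.   -0.24]
0.3 [-25.1  33.8   0. ] [-0.001  0.    -0.3  ]
0.36 [-28.9  41.3   0.1] [-0.001  0.    -0.36 ]
0.42 [-32.2  49.1   0.1] [-0.001  0.    -0.42 ]
0.48 [-35.   57.1   0.1] [-0.001  0.    -0.48 ]
0.54 [-37.4  65.2   0.1] [-0.001  0.    -0.54 ]
0.6 [-39.2  73.5   0.1] [-0.001  0.    -0.6  ]
```

```bash
python3 -m pendant '[[14,[-2.9,3,0],[0,0,-0.03]],[14,[-8.5,9.3,0],[0,0,-0.09]],[14,[-13.8,16,0],[0,0,-0.15]],[14,[-18.6,22.9,0],[0,0,-0.21]],[14,[-23,30.1,0],[0,0,-0.27]],[14,[-27,37.6,0],[0,0,-0.33]],[14,[-30.5,45.2,0],[0,0,-0.39]],[14,[-33.6,53.1,0],[0,0,-0.45]],[14,[-36.2,61.2,0],[0,0,-0.51]],[14,[-39.2,73.5,0],[0,0,-0.6]]]'
python3 - <<'E'
from h import *; from geo import *
st(); print(tab(.6))
for n in ('scene','top'):
  c=cam(n,'c3%s.png'%n)
  i=c['image'][80:250,240:440] if n=='scene' else c['image'][120:290,50:250]
  cv2.imwrite('pics/c3%sb.png'%n,cv2.resize(i,None,fx=3,fy=3))
E
```

```text
time_s: 17.78
tool_pos: [0.5433, 0.2502, 0.1831]
tool_rot: [89.9, 69.5, 77.9]
force: [1.2, 7.5, -4.3]
grip_width: 0.02
t 17.7833 pos [0.5433 0.2502 0.1831] x [ 0.073  0.342 -0.937] z [ 0.978 -0.207  0.001] F [ 1.2  7.5 -4.3] w 20.0 q [ 17.  10. -37. 104. -13.  57. -25.]
[0.54315206 0.25178844 0.18293517]
```

View pics/c3sceneb.png

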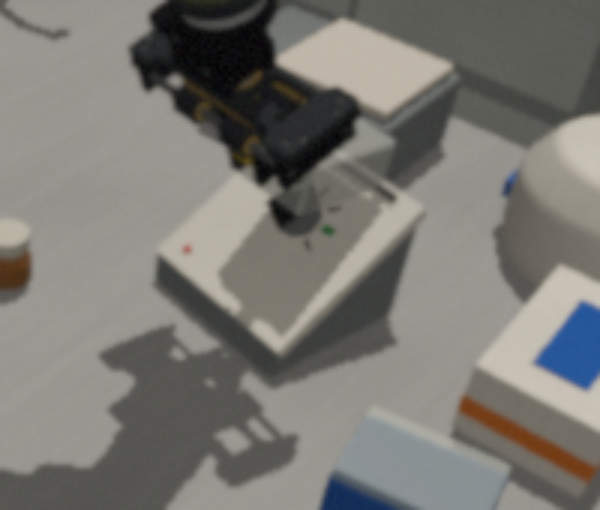

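The cover follows the gripper (about 0.6 rad open). I'll repeat the same arc.

```bash
python3 -m pendant '[[14,[-2.9,3,0],[0,0,-0.03]],[14,[-8.5,9.3,0],[0,0,-0.09]],[14,[-13.8,16,0],[0,0,-0.15]],[14,[-18.6,22.9,0],[0,0,-0.21]],[14,[-23,30.1,0],[0,0,-0.27]],[14,[-27,37.6,0],[0,0,-0.33]],[14,[-30.5,45.2,0],[0,0,-0.39]],[14,[-33.6,53.1,0],[0,0,-0.45]],[14,[-36.2,61.2,0],[0,0,-0.51]],[14,[-39.2,73.5,0],[0,0,-0.6]]]'
python3 - <<'E'
from h import *; from geo import *
st(); print(tab(1.2))
for n in ('scene','top'):
  c=cam(n,'c4%s.png'%n)
  i=c['image'][80:250,240:440] if n=='scene' else c['image'][120:290,50:250]
  cv2.imwrite('pics/c4%sb.png'%n,cv2.resize(i,None,fx=3,fy=3))
E
```

```text
time_s: 18.72
tool_pos: [0.5543, 0.3046, 0.2454]
tool_rot: [-90.1, 76.2, -102.0]
force: [1.5, 2.0, -6.4]
grip_width: 0.0196
t 18.7167 pos [0.5543 0.3046 0.2454] x [-0.049 -0.234 -0.971] z [ 0.979 -0.205 -0.001] F [ 1.5  2.  -6.4] w 19.6 q [-12.  27. -34.  76.  22.  93. -58.]
[0.55420589 0.30516539 0.24527924]
```

View pics/c4sceneb.png

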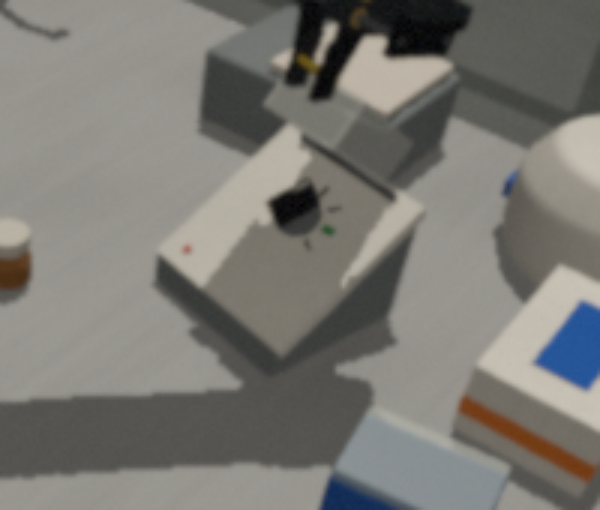

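```bash
python3 -m pendant '[[14,[-2.9,3,0],[0,0,-0.03]],[14,[-8.5,9.3,0],[0,0,-0.09]],[14,[-13.8,16,0],[0,0,-0.15]],[14,[-18.6,22.9,0],[0,0,-0.21]],[14,[-23,30.1,0],[0,0,-0.27]],[14,[-25.1,33.8,0],[0,0,-0.3]],[14,[-25.1,33.8,0],[0,0,-0.3]]]'
python3 - <<'E'
from h import *; from geo import *
st(); print(tab(1.5))
p,r=tool()
for th in np.arange(.06,.5,.06):
    q=R.from_rotvec(ya*th); s=r.inv().apply(H+q.apply(p-H)-p)*1000
    print(round(th,2),s.round(1))
E
```

```text
time_s: 19.4
tool_pos: [0.5625, 0.3447, 0.2602]
tool_rot: [-90.0, 59.0, -101.6]
force: [2.2, 0.2, -2.5]
grip_width: 0.0196
t 19.4 pos [0.5625 0.3447 0.2602] x [-0.104 -0.504 -0.857] z [ 0.98  -0.201 -0.   ] F [ 2.2  0.2 -2.5] w 19.6 q [-27.  41. -30.  58.  33. 113. -61.]
[0.56201987 0.34289769 0.26167727]
0.06 [-5.7  6.1  0. ]
0.12 [-11.   12.4   0. ]
0.18 [-15.9  19.1   0.1]
0.24 [-20.4  26.1   0.1]
0.3 [-24.4  33.3   0.1]
0.36 [-28.1  40.8   0.1]
0.42 [-31.3  48.4   0.1]
0.48 [-34.   56.3   0.1]
```

The cover is at 1.5 rad and joint 6 is near its limit. I'll finish the arc with a light grip, letting the tab pivot between the pads.

```bash
python3 -m pendant '[[15,[0,0,0],[0,0,0]],[15,[-2.9,3,0],[0,0,0.02]],[15,[-5.7,6.1,0],[0,0,0.06]],[15,[-11,12.4,0],[0,0,0.12]],[15,[-15.9,19.1,0],[0,0,0.18]],[15,[-20.4,26.1,0],[0,0,0.24]],[15,[-24.4,33.3,0],[0,0,0.3]],[15,[-28.1,40.8,0],[0,0,0.35]],[15,[-31.3,48.4,0],[0,0,0.4]],[15,[-31.3,48.4,0],[0,0,0.4]]]' 5
python3 - <<'E'
from h import *; from geo import *
st(); print(tab(1.92))
for n in ('scene','top'):
  c=cam(n,'c5%s.png'%n)
  i=c['image'][80:250,240:440] if n=='scene' else c['image'][120:290,50:250]
  cv2.imwrite('pics/c5%sb.png'%n,cv2.resize(i,None,fx=3,fy=3))
E
```

```text
time_s: 20.23
tool_pos: [0.5734, 0.3982, 0.2653]
tool_rot: [-90.0, 82.1, -101.8]
force: [0.8, -0.3, -1.3]
grip_width: 0.02
t 20.2333 pos [0.5734 0.3982 0.2653] x [-0.028 -0.134 -0.991] z [ 0.979 -0.205  0.   ] F [ 0.8 -0.3 -1.3] w 20.0 q [-17.  33. -36.  66.  22.  94. -62.]
[0.5738554  0.40004929 0.26415012]
```

View pics/c5sceneb.png

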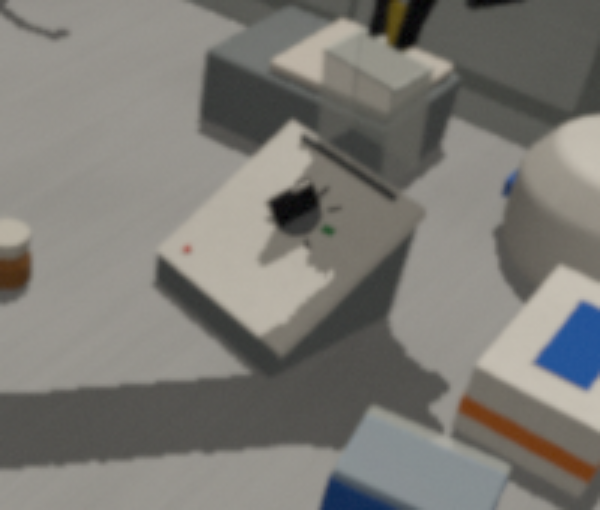

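View pics/c5topb.png

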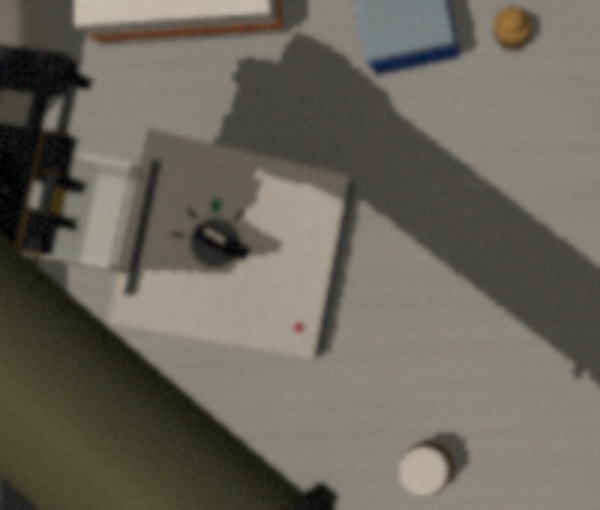

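The cover is at about 1.92 rad. The dial's bar (top crop 195,230 to 245,252) has its pointer near up-slope, and the green mark is at (216,205). I'll release the tab and retreat upwards.

```bash
python3 -m pendant '[[24,[0,0,0],[0,0,0]],[30,[0,0,0],[0,0,0]],[40,[0,0,0],[0,0,0]],[46,[0,0,0],[0,0,0]],[46,[-10,0,0],[0,0,0]],[46,[-35,0,0],[0,0,0]],[46,[-65,0,0],[0,0,0]],[46,[-90,0,0],[0,0,0]],[46,[-90,0,0],[0,0,0]]]' 12
python3 - <<'E'
from h import *; from geo import *
st()
for n in ('scene','top'):
  c=cam(n,'d1%s.png'%n)
  uv=proj(c,D+.04*n_ if False else D); uu,vv=uv.astype(int)
  i=c['image'][vv-45:vv+45,uu-55:uu+55]; cv2.imwrite('pics/d1%sb.png'%n,cv2.resize(i,None,fx=7,fy=6.5,interpolation=cv2.INTER_CUBIC)); print(n,uu,vv)
  for q in models.landmark_of(n,'dial_grip')[:1]: print(q['confidence'],q['centre'][1]*512,q['centre'][0]*384)
E
```

```text
time_s: 21.08
tool_pos: [0.5765, 0.4142, 0.3603]
tool_rot: [-87.8, 82.5, -99.5]
force: [0.9, -0.3, 0.6]
grip_width: 0.0457
t 21.0833 pos [0.5765 0.4142 0.3603] x [-0.022 -0.129 -0.991] z [ 0.979 -0.203  0.005] F [ 0.9 -0.3  0.6] w 45.7 q [-21.  34. -36.  53.  23. 105. -61.]
scene 339 151
0.51 333.9776 148.99200000000002
top 121 200
0.5 123.6992 197.91359999999997
```

View pics/d1sceneb.png

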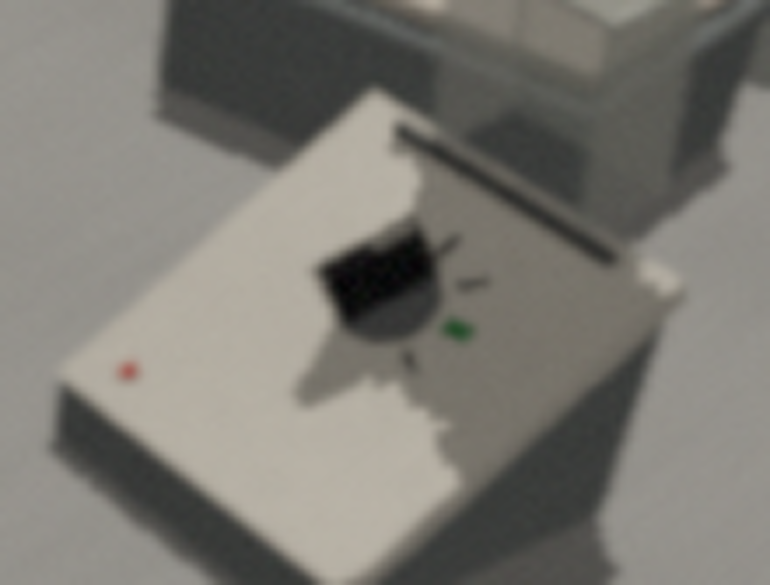

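View pics/d1topb.png

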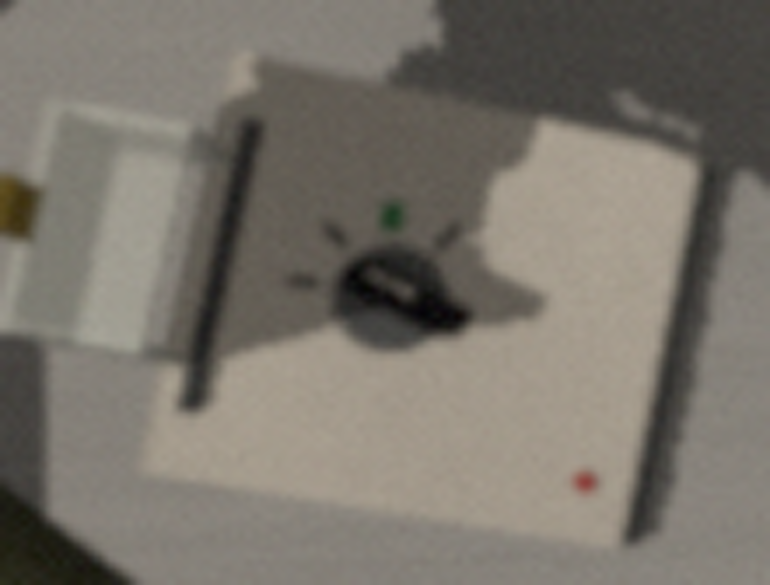

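```bash
cat > dial.py <<'E'
from h import *; from geo import *
def ray(c,U,V,off):
    s=und(c,np.atleast_1d(np.array(U,float)),np.atleast_1d(np.array(V,float))); T=np.array(c['cam_to_world']); d=np.stack([s[:,0],-s[:,1],-np.ones(len(s))],1)@T[:3,:3].T; o=T[:3,3]
    t=((D+off*n-o)@n)/(d@n); return o+t[:,None]*d
def pc(P): q=P-D; return np.stack([q@u,-(q@ya),q@n],-1)*1000  # upslope, right(clockwise side), off
if __name__=='__main__':
  for nm in('scene','top'):
    c=cam(nm); uv=proj(c,D+.035*n); b=c['image'].astype(int)
    vv,uu=np.mgrid[int(uv[1])-22:int(uv[1])+23,int(uv[0])-22:int(uv[0])+23]; vv=vv.ravel();uu=uu.ravel()
    P=pts(c,uu,vv); q=pc(P); g=b[vv,uu].sum(1)/3
    k=(q[:,2]>31)&(q[:,2]<50)&(np.hypot(q[:,0],q[:,1])<32); Q=q[k][:,:2]; m=Q.mean(0); w=np.linalg.svd(Q-m,full_matrices=False)[2][0]
    print(nm,'bar top by depth',k.sum(),m.round(1),'angle',round(np.arctan2(w[1],w[0]),3),'len',np.ptp((Q-m)@w).round(1),'offmed',np.median(q[k][:,2]))
    r=pc(ray(c,uu,vv,.04)); 
    k=(g<38)&(np.hypot(r[:,0],r[:,1])<34); Q=r[k][:,:2]; m=Q.mean(0); w=np.linalg.svd(Q-m,full_matrices=False)[2][0]
    print('  dark at 40',k.sum(),m.round(1),round(np.arctan2(w[1],w[0]),3))
    gr=(b[...,1]>b[...,2]*1.5)&(b[...,1]>b[...,0]*1.2)&(b[...,1]>30); v,x=np.nonzero(gr); r=pc(ray(c,x,v,0)); k=np.hypot(r[:,0],r[:,1])<60
    print('  green',k.sum(),r[k].mean(0).round(1),'ang',np.arctan2(*r[k].mean(0)[[1,0]]).round(3))
E
python3 dial.py; python3 - <<'E'
from dial import *
c=cam('top'); print(pc(ray(c,[118.1,124.9],[195.8,200.8],.04)))
E
```

```text
scene bar top by depth 85 [-0.8  1. ] angle -2.811 len 44.5 offmed 38.246722482130316
  dark at 40 115 [-6.6 14. ] -2.791
  green 3 [ 5.6 31.7 -0. ] ang 1.395
top bar top by depth 84 [1.4 1.6] angle -2.851 len 44.6 offmed 39.5683535883125
  dark at 40 90 [6.  0.4] -2.965
  green 3 [ 5.4 34.3  0. ] ang 1.414
[[20.23672232  8.73306045 39.99824   ]
 [ 0.48211863 -0.1423745  39.99824   ]]
```

The depth fit puts the pointer at about 0.32 rad and the green mark at 1.40, as the sheet says. Next is the pre-grasp above the dial.

```bash
python3 - <<'E'
from dial import *
f=.32; z=-np.sin(f)*u+np.cos(f)*(-ya)
rel([.55,.21,.34],-n,z); rel(D+.12*n-.001*ya,-n,z)
E
```

```text
shift mm [  40.6 -198.9   15.5]
  turn [0.3074 0.1057 0.659 ] deg 42.1 z sign 1
  turn [-2.6808 -0.9254  0.1485] deg 162.7 z sign -1
shift mm [ 177.8 -125.6    1.4]
  turn [0.3074 0.1057 0.659 ] deg 42.1 z sign 1
  turn [-2.6808 -0.9254  0.1485] deg 162.7 z sign -1
```

```bash
python3 -m pendant '[[46,[0,-12,1],[0,0,0]],[40,[0,-40,3],[0,0,0]],[36,[0,-75,6],[0,0,0.03]],[36,[5,-110,9],[0.03,0.01,0.1]],[36,[12,-142,11],[0.07,0.03,0.2]],[36,[20,-168,13],[0.12,0.05,0.3]],[36,[28,-185,15],[0.17,0.07,0.4]],[36,[34,-195,15],[0.22,0.08,0.5]],[36,[40,-199,15],[0.27,0.1,0.6]],[36,[40,-199,15],[0.307,0.106,0.659]]]'
python3 -m pendant '[[36,[0,0,0],[0,0,0]],[36,[0,0,0],[0,0,0]]]'
python3 - <<'E'
from dial import *
st()
f=.32; z=-np.sin(f)*u+np.cos(f)*(-ya)
rel(D+.12*n-.001*ya,-n,z,False)
E
```

```text
time_s: 22.27
tool_pos: [0.55, 0.2049, 0.3392]
tool_rot: [108.5, 59.8, 77.8]
force: [0.7, -0.4, 0.2]
grip_width: 0.036
time_s: 22.43
tool_pos: [0.5493, 0.2094, 0.3409]
tool_rot: [108.3, 60.0, 78.2]
force: [0.7, 0.5, 0.7]
grip_width: 0.0363
t 22.4333 pos [0.5493 0.2094 0.3409] x [ 0.102  0.489 -0.866] z [ 0.874 -0.46  -0.157] F [0.7 0.5 0.7] w 36.3 q [ 25.   2. -33.  96. -28.  73. -32.]
shift mm [154.3 -29.6  -4.6]
  turn [-0.0006  0.0006  0.0001] deg 0.1 z sign 1
```

```bash
python3 -m pendant '[[36,[15,-3,0],[0,0,0]],[36,[42,-8,-1],[0,0,0]],[36,[72,-14,-2],[0,0,0]],[36,[102,-20,-3],[0,0,0]],[36,[130,-25,-4],[0,0,0]],[36,[148,-29,-5],[0,0,0]],[36,[154,-30,-5],[0,0,0]],[36,[154,-30,-5],[0,0,0]],[36,[154,-30,-5],[0,0,0]]]'
python3 - <<'E'
from dial import *
st()
f=.32; z=-np.sin(f)*u+np.cos(f)*(-ya)
rel(D+.029*n-.001*ya,-n,z,False)
for nm in ('scene','top'):
  c=cam(nm,'d2%s.png'%nm)
  i=c['image'][80:250,240:440] if nm=='scene' else c['image'][120:290,50:250]
  cv2.imwrite('pics/d2%sb.png'%nm,cv2.resize(i,None,fx=3,fy=3))
E
```

```text
time_s: 23.18
tool_pos: [0.5473, 0.2677, 0.1961]
tool_rot: [108.1, 59.8, 78.3]
force: [-0.4, 0.3, 1.0]
grip_width: 0.0359
t 23.1833 pos [0.5473 0.2677 0.1961] x [ 0.102  0.492 -0.865] z [ 0.876 -0.456 -0.156] F [-0.4  0.3  1. ] w 35.9 q [ 20.   9. -36. 107. -27.  54. -31.]
shift mm [91.5 -3.4  1.2]
  turn [ 0.0037 -0.0005 -0.0027] deg 0.3 z sign 1
```

View pics/d2sceneb.png

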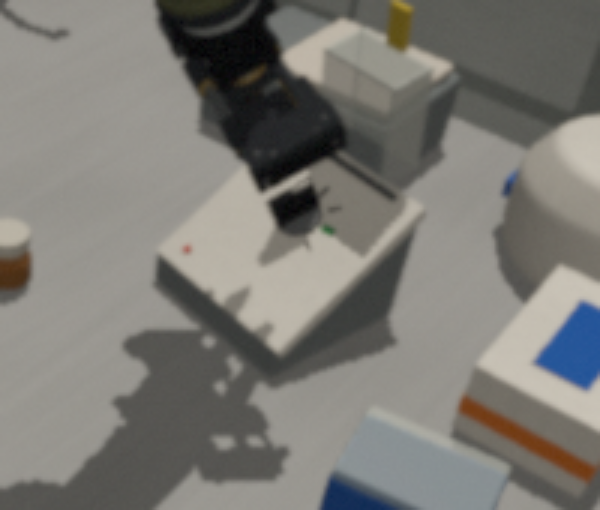

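View pics/d2topb.png

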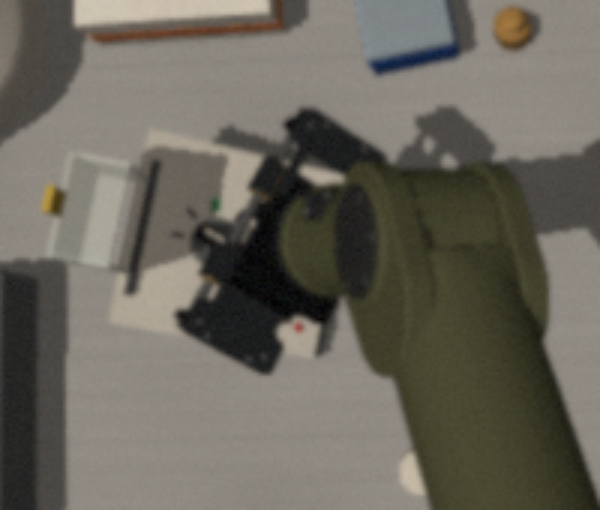

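The fingers flank the bar grip (top crop 212,237) and the cover stays open. Going in and closing lightly.

```bash
python3 -m pendant '[[36,[8,-3,1],[0.004,0,-0.003]],[36,[25,-3,1],[0.004,0,-0.003]],[36,[45,-3,1],[0.004,0,-0.003]],[36,[63,-3,1],[0.004,0,-0.003]],[36,[77,-3,1],[0.004,0,-0.003]],[36,[86,-3,1],[0.004,0,-0.003]],[36,[90,-3,1],[0.004,0,-0.003]],[36,[90,-3,1],[0.004,0,-0.003]]]'
python3 -m pendant '[[24,[0,0,0],[0,0,0]],[16,[0,0,0],[0,0,0]],[8,[0,0,0],[0,0,0]],[8,[0,0,0],[0,0,0]],[8,[0,0,0],[0,0,0]],[8,[0,0,0],[0,0,0]]]' 10
python3 -c "
from dial import *
st(); p,r=tool(); print(pc(p), telemetry.get_obs()['wrist_torque'])
z=r.as_matrix()[:,2]; print('dial ang of jaw', np.arctan2(-(z@u), z@(-ya)))"
```

```text
time_s: 23.95
tool_pos: [0.5553, 0.3079, 0.1149]
tool_rot: [108.6, 60.1, 78.4]
force: [-0.1, 0.1, -0.2]
grip_width: 0.0361
time_s: 24.45
tool_pos: [0.5547, 0.3083, 0.1159]
tool_rot: [108.7, 60.0, 78.5]
force: [-4.5, -2.3, 5.2]
grip_width: 0.0118
t 24.45 pos [0.5547 0.3083 0.1159] x [ 0.099  0.489 -0.866] z [ 0.873 -0.46  -0.16 ] F [-4.5 -2.3  5.2] w 11.8 q [ 15.  17. -37. 109. -23.  44. -35.]
[-0.93554404 -0.12437071 30.47555202] [-0.19809877  0.81208605  0.48170954]
dial ang of jaw 0.3224243179726267
```

Bar gripped (11.8 mm). Turning clockwise, +1.08 rad about tool x.

```bash
python3 -m pendant '[[8,[0,0,0],[0.04,0,0]],[8,[0,0,0],[0.12,0,0]],[8,[0,0,0],[0.2,0,0]],[8,[0,0,0],[0.28,0,0]],[8,[0,0,0],[0.36,0,0]],[8,[0,0,0],[0.44,0,0]],[8,[0,0,0],[0.5,0,0]],[8,[0,0,0],[0.54,0,0]],[8,[0,0,0],[0.54,0,0]]]'
python3 -c "
from dial import *
st(); p,r=tool(); print(pc(p), telemetry.get_obs()['wrist_torque'])
z=r.as_matrix()[:,2]; print('dial ang of jaw', np.arctan2(-(z@u), z@(-ya)))"
```

```text
time_s: 25.2
tool_pos: [0.5543, 0.3088, 0.1161]
tool_rot: [139.8, 60.0, 78.6]
force: [-7.0, -1.9, 7.5]
grip_width: 0.0118
t 25.2 pos [0.5543 0.3088 0.1161] x [ 0.099  0.49  -0.866] z [ 0.503 -0.776 -0.381] F [-7.  -1.9  7.5] w 11.8 q [ 10.  16. -31. 109. -25.  44. -64.]
[-0.51117761 -0.66718615 30.46484686] [-0.04527892  1.09738206  0.61862601]
dial ang of jaw 0.8637293888682012
```

```bash
python3 -m pendant '[[8,[0,0,0],[0.04,0,0]],[8,[0,0,0],[0.11,0,0]],[8,[0,0,0],[0.18,0,0]],[8,[0,0,0],[0.25,0,0]],[8,[0,0,0],[0.32,0,0]],[8,[0,0,0],[0.39,0,0]],[8,[0,0,0],[0.46,0,0]],[8,[0,0,0],[0.51,0,0]],[8,[0,0,0],[0.535,0,0]],[8,[0,0,0],[0.535,0,0]]]'
python3 - <<'E'
from dial import *
st(); p,r=tool(); print(pc(p), telemetry.get_obs()['wrist_torque'])
z=r.as_matrix()[:,2]; print('dial ang of jaw', np.arctan2(-(z@u), z@(-ya)))
for nm in ('scene','top'):
  c=cam(nm,'d3%s.png'%nm)
  i=c['image'][80:250,240:440] if nm=='scene' else c['image'][120:290,50:250]
  cv2.imwrite('pics/d3%sb.png'%nm,cv2.resize(i,None,fx=3,fy=3))
E
```

```text
time_s: 26.03
tool_pos: [0.5541, 0.3093, 0.1164]
tool_rot: [170.4, 60.0, 78.7]
force: [-6.7, -0.9, 7.4]
grip_width: 0.0116
t 26.0333 pos [0.5541 0.3093 0.1164] x [ 0.098  0.49  -0.866] z [-0.004 -0.87  -0.493] F [-6.7 -0.9  7.4] w 11.6 q [  6.  15. -27. 109. -27.  45. -93.]
[ 0.07919596 -0.98598488 30.47488359] [0.23922436 1.17910804 0.68200943]
dial ang of jaw 1.3977488576881267
```

View pics/d3sceneb.png

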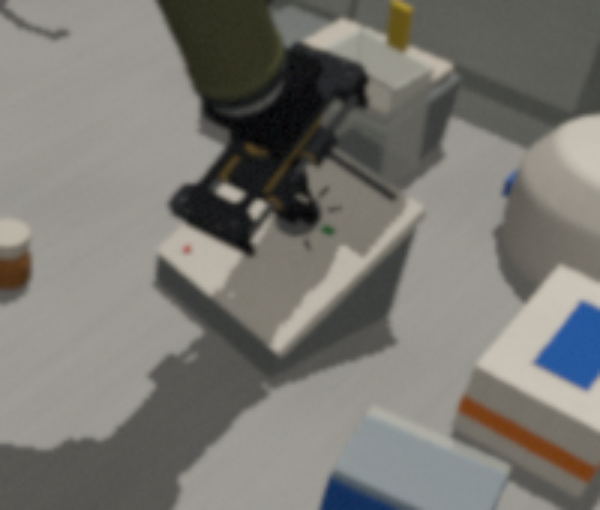

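View pics/d3topb.png

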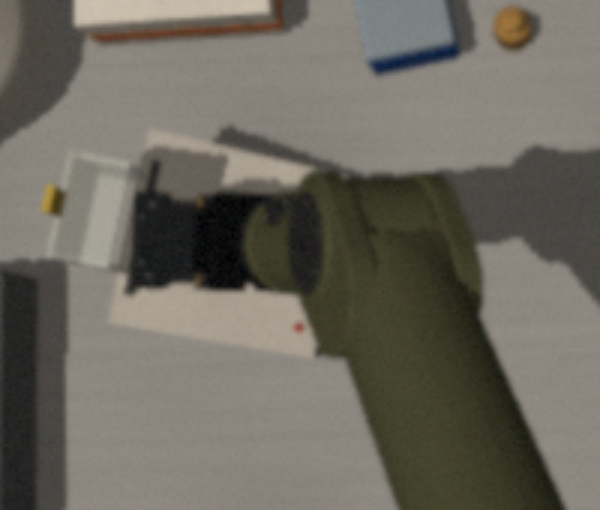

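The jaws are at 1.398 rad and the cover hasn't moved. Releasing and backing straight off.

```bash
python3 -m pendant '[[14,[0,0,0],[0,0,0]],[20,[0,0,0],[0,0,0]],[30,[0,0,0],[0,0,0]],[34,[0,0,0],[0,0,0]],[34,[-5,0,0],[0,0,0]],[34,[-20,0,0],[0,0,0]],[34,[-45,0,0],[0,0,0]],[34,[-75,0,0],[0,0,0]],[34,[-105,0,0],[0,0,0]],[34,[-120,0,0],[0,0,0]]]'
python3 -m pendant '[[34,[-10,-5,-40],[0,0,0]],[34,[-20,0,-80],[0,0,0]],[34,[-30,0,-120],[0,0,0]],[34,[-40,0,-160],[0,0,0]],[34,[-50,0,-180],[0,0,0]],[34,[-50,0,-180],[0,0,0]]]'
python3 -c "
from dial import *
st()"
```

```text
time_s: 26.97
tool_pos: [0.5451, 0.2471, 0.2229]
tool_rot: [169.6, 60.0, 77.7]
force: [1.4, 0.6, 0.1]
grip_width: 0.0338
time_s: 27.47
tool_pos: [0.5384, 0.387, 0.3578]
tool_rot: [169.4, 59.7, 78.0]
force: [0.0, 0.3, 1.0]
grip_width: 0.0338
t 27.4667 pos [0.5384 0.387  0.3578] x [ 0.105  0.494 -0.863] z [ 0.004 -0.868 -0.496] F [0.  0.3 1. ] w 33.8 q [   2.    6.  -30.   91.  -22.   66. -113.]
```

I got a sign wrong: that last shift went up-slope over the cover instead of away from it. Checking whether anything was touched.

```bash
python3 - <<'E'
from dial import *
for nm in ('scene','top'):
  c=cam(nm,'e1%s.png'%nm); cv2.imwrite('pics/e1%sb.png'%nm,cv2.resize(c['image'],(800,600)))
E
```

```text
(no output)
```

View pics/e1sceneb.png

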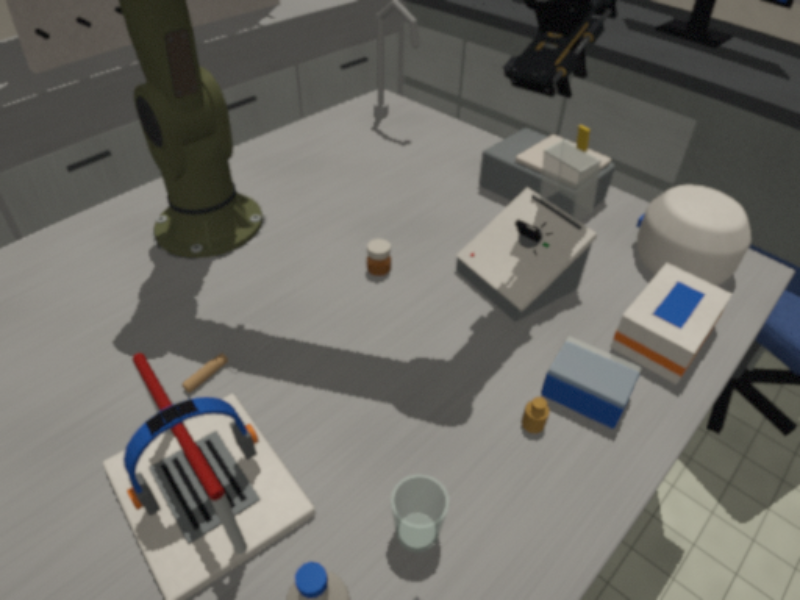

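View pics/e1topb.png

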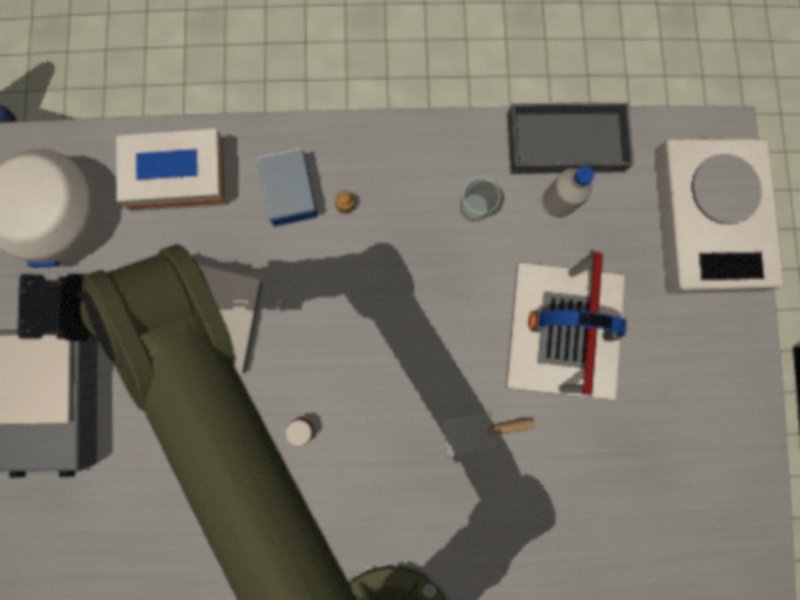

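Nothing was touched: the cover is still open and the headband hangs at (190,440). I'll move the arm back to the front side.

```bash
python3 -m pendant '[[34,[-5,0,15],[0,0,0]],[34,[-10,0,50],[0,0,0]],[34,[-20,0,85],[0,0,0]],[34,[-30,0,120],[0,0,0]],[34,[-40,0,155],[0,0,0]],[34,[-50,0,190],[0,0,0]],[34,[-60,0,220],[0,0,0]],[34,[-70,0,240],[0,0,0]],[34,[-70,0,240],[0,0,0]],[34,[-70,0,240],[0,0,0]]]'
python3 dial.py; python3 - <<'E'
from dial import *
st()
for nm in ('scene','top'):
  c=cam(nm,'e2%s.png'%nm)
  i=c['image'][80:250,240:440] if nm=='scene' else c['image'][120:290,50:250]
  cv2.imwrite('pics/e2%sb.png'%nm,cv2.resize(i,None,fx=3,fy=3))
E
```

```text
time_s: 28.4
tool_pos: [0.5308, 0.1348, 0.2921]
tool_rot: [170.5, 60.1, 78.3]
force: [-0.1, 0.9, -0.0]
grip_width: 0.034
scene bar top by depth 77 [-0.9  0.7] angle 1.362 len 43.1 offmed 38.378860387919865
  dark at 40 73 [-7.2 13.3] 1.525
  green 2 [ 6.1 30.6 -0. ] ang 1.374
top bar top by depth 93 [1.  1.1] angle -1.746 len 41.4 offmed 39.600497540255276
  dark at 40 79 [ 4.9 -2.8] -2.035
  green 1 [ 7. 33.  0.] ang 1.363
t 28.5 pos [0.5305 0.1382 0.2931] x [ 0.1    0.489 -0.866] z [-0.006 -0.87  -0.492] F [ 0.2  0.6 -0.3] w 34.3 q [ 19.   0. -18. 103. -31.  73. -83.]
```

View pics/e2topb.png

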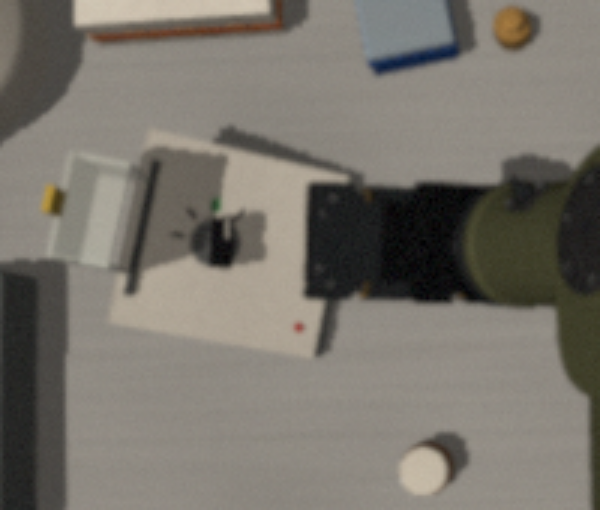

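View pics/e2sceneb.png

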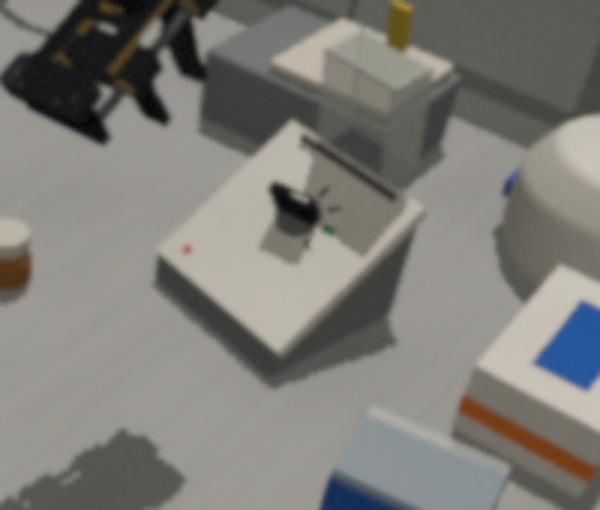

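```bash
python3 - <<'E'
from dial import *
for nm in ('scene','top'):
  c=cam(nm); h=cv2.cvtColor(c['image'],cv2.COLOR_BGR2HSV); b=c['image'].astype(int)
  ye=(h[...,0]>18)&(h[...,0]<34)&(h[...,1]>130)&(h[...,2]>60)&(c['range_z']>0); v,x=np.nonzero(ye);P=pts(c,x,v);P=P[(P[:,1]>.33)&(P[:,1]<.5)&(P[:,2]>.2)&(P[:,0]<.65)]
  m=np.median(P,0); q=m-H; print(nm,'tab',len(P),m.round(3),'cover ang ~',round(np.arctan2(q@n,-(q@u))+np.arctan2(.05,.132)-0,3))
  o=(b[...,2]>80)&(b[...,2]>b[...,0]*1.8)&(b[...,1]>45)&(c['range_z']>0);v,x=np.nonzero(o);P=pts(c,x,v);P=P[(P[:,2]>.04)&(P[:,2]<.13)&(P[:,1]<-.22)]
  for s in(1,-1):
    Q=P[s*(P[:,1]+.33)>0]; print(' knob',len(Q),np.median(Q,0).round(3))
  for l in ['beaker','jar','spatula','weight']:
    M=models.masks_of(nm,l)[0]; v,x=np.nonzero(M['pixels']&(c['range_z']>0)); print(l,round(M['confidence'],2),np.median(pts(c,x,v),0).round(3))
E
```

```text
scene tab 93 [0.575 0.401 0.265] cover ang ~ 2.63
 knob 51 [ 0.54  -0.258  0.083]
 knob 53 [ 0.515 -0.411  0.082]
beaker 0.89 [ 0.748 -0.172  0.052]
jar 0.58 [0.364 0.139 0.037]
spatula 0.58 [ 0.347 -0.167  0.003]
weight 0.74 [ 0.523 -0.344  0.148]
top tab 40 [0.574 0.399 0.279] cover ang ~ 2.6
 knob 40 [ 0.532 -0.257  0.082]
 knob 0 [nan nan nan]
beaker 0.62 [ 0.762 -0.183  0.044]
jar 0.68 [0.355 0.144 0.054]
spatula 0.55 [ 0.348 -0.194  0.012]
weight 0.67 [0.756 0.06  0.039]
  return _methods._mean(a, axis=axis, dtype=dtype,
  ret = um.true_divide(
```

The tab is where a cover opening of 1.91 rad puts it. My printed 2.63 and 2.60 added the 0.36 rad offset instead of subtracting it. Everything is in place, so I'm handing in.

```bash
python3 -c "
from cell import env,telemetry
print(env.sign_off(), telemetry.get_obs()['time_s'])"
```

```text
the job is handed in; nothing more can be done
the job is handed in; nothing more can be done
```

The job is done and handed in at about 29 s, with the robot touching nothing.

- **Headband:** it hangs level over the middle of the red bar, both knobs at z ≈ 0.082 m, one leg on each side. I lowered it until the bar took its weight, with about 3 N upward on the tool, then let go.
- **Cover:** it was swung back by its tab and stays open by itself at about 1.91 rad. My last script printed 2.6 because it added an angle offset instead of subtracting it. The measured tab position matches 1.92.
- **Dial:** it was turned clockwise from about 0.32 rad. The jaws finished at 1.398; afterwards the pictures read 1.36 (scene) and 1.40 (top), against the mark at 1.40.
- **Left alone:** I never handled the beaker, jar, spatula or weight, and the last pictures show them about where they started. Two network readings disagreed. The scene camera's "weight" was on the stand's bar, though the top camera found it near its old place. The top camera's spatula reading was about 3 cm off, but the scene camera's had not moved.

One retreat move after the dial went up over the cover instead of away from it, because I had a sign wrong. The force stayed near zero and the pictures showed nothing had moved.

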